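Lay out two orders on their backing cards

TASK

Lay out two orders on their grey backing cards, ready for wrapping, with each card's white strip taken as its far side. On the long card, stand the tall narrow carton in the middle with its long side running front to back, then stand the jar to its left and the bottle to its right, in line with the carton's middle and with about 25 mm of clear space between each and the carton. On the short card, lay the flat carton in the middle with its long side running front to back, and lay the tape roll flat on top of it, centred; leave the tape measure and the cup where they are.

Things in the scene. Friction and masses are not known exactly. Their poses are not given: they have to be found in the camera images.
- long_card: fixed flat grey backing card, 140 mm (x, front to back) by 250 mm (y) by 4 mm thick, with a white paper strip 20 mm wide along its far (+x) edge. Origin at the centre of its underside, which lies on the table; x points to the strip, y to the left as one looks towards the strip, z up. It is turned by at most 0.22 rad from the robot's axes; the two cards change sides between starts.
- short_card: fixed flat grey backing card, 140 mm square by 4 mm thick, with the same white strip along its far (+x) edge. Origin at the centre of its underside; x points to the strip, y left, z up.
- tall_carton: loose closed brown carton, 80 mm (x) by 40 mm (y) by 60 mm high (z), about 0.15 kg, with a strip of brown tape along its long middle. Origin at the centre of its underside. At the start its long side (x) is within 0.4 rad of the robot's x. It can be taken across its 40 mm width.
- jar: loose squat round white jar with a grey lid as wide as the jar, 52 mm diameter, 50 mm high, about 0.13 kg, standing upright. Origin at the centre of its underside, z up.
- bottle: loose slim round white bottle with a narrow grey cap, 40 mm diameter, straight-sided from the foot to 62 mm up, then narrowing to the 20 mm cap, 95 mm high in all, about 0.11 kg, standing upright. Origin at the centre of its underside, z up.
- flat_carton: loose closed flat brown carton, 90 mm (x) by 62 mm (y) by 28 mm high (z), about 0.16 kg, with a strip of brown tape along its long middle. Origin at the centre of its underside. At the start its long side (x) is within 0.4 rad of the robot's x. It can be taken across its 62 mm width.
- roll: loose roll of amber packing tape lying flat: a ring of 60 mm outer and 38 mm inner diameter, 24 mm high, about 0.10 kg. Origin at the centre of its underside, z along its axis, up.
- tape_measure: loose yellow tape measure standing on its base, 62 by 36 mm and 56 mm high, 0.25 kg; not part of the orders, to be left where it is. Origin at the centre of its underside.
- cup: loose empty clear plastic cup, 60 mm rim diameter, 45 mm high; not part of the orders, to be left where it is. Origin at the centre of its underside.
Things that resemble listed ones, but are neither listed nor needed, are in the scene too. Leave any turquoise look-alike of the jar alone. What is shaped like the flat_carton but red is not meant.

How it is judged:
At the end, for the whole second after the job is handed in: Cartons within 15 mm of their cards' centres, long sides within 10 deg of front to back. Jar left, bottle right, upright, within 15 mm of the long card's mid-line, 25 mm (+-13) clear of the tall carton. Roll flat on the flat carton within 12 mm of its centre. All at rest (horizontal distance between tall_carton and long_card below 0.015 m and angle between the x axis of tall_carton and the x axis of long_card, either way round below 0.18 rad and horizontal distance between flat_carton and short_card below 0.015 m and angle between the x axis of flat_carton and the x axis of short_card, either way round below 0.18 rad and horizontal distance between roll and flat_carton below 0.012 m and z of roll in the frame of flat_carton between 0.023 and 0.033 m and horizontal distance between jar and tall_carton between 0.058 and 0.084 m and x of jar in the frame of long_card between -0.015 and 0.015 m and y of jar in the frame of long_card above 0 m and horizontal distance between bottle and tall_carton between 0.052 and 0.078 m and x of bottle in the frame of long_card between -0.015 and 0.015 m and y of bottle in the frame of long_card below 0 m and height (world z) of each of tall_carton, jar, bottle, flat_carton below 0.01 m and angle between each of tall_carton, jar, bottle, flat_carton, roll's own z axis and vertical below 0.1 rad and linear speed of each of tall_carton, jar, bottle, flat_carton, roll below 0.02 m/s and angular speed of each of tall_carton, jar, bottle, flat_carton, roll below 0.2 rad/s); the robot touches nothing.
It fails at once if the tape measure is pushed more than 25 mm from its place (distance of tape_measure from where it was at the start of the episode above 0.025 m).
It fails at once if the cup is pushed more than 25 mm from its place (distance of cup from where it was at the start of the episode above 0.025 m).
It also fails if it takes over 118 s, if anything falls off the work surface, if the arm or the gripper's body presses on something with over 40 N, if the wrist force passes 120 N, or if a joint passes its speed limit or range.

ROBOT

A 6-joint arm with a two-finger parallel gripper is mounted at the origin on the work surface. World frame = base frame: x ahead of the robot, y to its left, z up, the work surface at z = 0. Lengths are in m, angles in rad, forces in N, time in s.
With the tool pointing down it reaches from about 0.225 to 0.875 m from the base axis. Payload 3.4 kg.
Tool frame: the origin (TCP) lies on the mounting face of the last link; the fingertips stand 173 mm ahead of it and the grasp point (between the pads) lies 155 mm ahead of it; x points along the fingers, y is the direction in which the jaws open and shut, and the axes are right-handed (so a half turn about x gives the same grasp; the last joint's range is limited). The gripper opens to 85 mm and grips with 20 to 120 N. Pads are 22 mm wide; open, the fingers measure 114 mm over their backs; the gripper's body (76 mm by 85 mm) begins 54 mm behind the grasp point. The pads swing forward as they close: fully open they stand 13 mm farther back than shut.
Start: joints at [1.112, 0.276, 1.505, -0, 1.361, -0.121], TCP at [0.191, 0.543, 0.405] pointing down, gripper open.
Joint ranges: [-2.89, 2.89], [-0.75, 2.08], [0.22, 2.7], [-1.18, 4.32], [0.11, 2.71], [-2.7, 2.7]. Speed limits (rad/s): [2.57, 2.57, 3.14, 3.14, 3.14, 3.14].

INTERFACE

Orientations are given as a unit quaternion [w, x, y, z].
In Python, from rig import manip gives the robot as it stands.
- The arm moves only by the tool arm_command, never from a script. Its argument "targets" is a list of rows, each an object with "dp": the shift along the tool's x, y, z in m, a list of three; "turn": the turn, a rotation vector about the tool's x, y, z in degrees, a list of three; "grip": the opening, from -1 (shut) to 1 (fully open). In form: [{"dp": [tx, ty, tz], "turn": [wx, wy, wz], "grip": grip}, ...]. A call has 1 to 8 rows; each row shifts and turns the commanded pose from where the row before left it, along the tool's axes as they then stand; what a row does not reach is not made up. A row lasts 1/10 s, in which the tool goes at most 50 mm and 8.59 degrees, less where a joint would pass 70% of its speed; a pose out of reach is approached as far as the arm can. A call with a gripper value outside its range is refused whole. The fingers move at their own pace and stop on an object; "grip_force" is the grip in N (left out, the last holds). Time passes only in rows, so rows that do not move let the fingers close. It gives the time, the measured TCP pose, the force and the opening at its end, in the units of the state.
- manip.get_state(): the state, without advancing time (a new reading comes with each control period).
- manip.get_image(name): name is "side" or "top"; returns the picture (480x640x3 uint8, red, green, blue); there is no depth.
- manip.calibration(name): a dict with "fx", "fy", "cx", "cy" (pixels), "R" (3x3) and "t" (3): a world point X has camera coordinates R X + t. Camera axes: x right, y down, z forward; pixel columns grow to the right and rows downward; lengths in m; the calibration is good to about 2 mm. A picture is of the moment at which its call begins. calibration takes no time and is no camera call.
- manip.sign_off(): hands the job in, once; it reports no verdict.
The state is a dict: "clock": time; "qpos": joint angles; "qd": joint speeds; "effort": joint torques, N m; "position": TCP position; "ee_rot": TCP orientation; "contact_force": force on the tool from outside, world axes, zero at the start; "moment": the same for the moment, N m; "width": finger opening in m.
Only numpy, scipy, OpenCV 4.12 (cv2) and the standard library are available. Lean on these libraries where they do the work, as an engineer would, in place of code of your own. Each camera call takes 0.05 s, during which the arm holds its last target.

## Working session

There is one attempt and no reset: what is moved stays moved. The work goes in short steps, Python scripts to look and compute and a tool call to move; the robot and the scene stay as the last step left them, time stands still between calls to the robot, and variables do not carry over. Pictures are saved under pics/ and viewed, and the job is handed in when it is done.

Besides the shell and the picture viewer there is one more tool, called by a JSON object that holds its "op" and its "data", one argument or row to a line. arm_command: Moves the arm, as the interface text tells. Its arguments: {"type":"object","properties":{"targets":{"type":"array"},"grip_force":{"type":"number"}},"required":["targets"]}

```bash
ls; mkdir -p pics
python3 - <<'E'
from rig import manip
import cv2
s=manip.get_state()
print(s)
for n in ['top','side']:
    im=manip.get_image(n); cv2.imwrite(f'pics/{n}0.png',im[:,:,::-1])
    c=manip.calibration(n); print(n,c)
E
```

```text
pics
{'clock': 0.0, 'qpos': array([ 1.11200154e+00,  2.76581132e-01,  1.50615294e+00,  2.01809895e-05,
        1.36067414e+00, -1.20986069e-01]), 'qd': array([-1.23744735e-03, -4.31652651e-05, -5.69026172e-04, -2.02435476e-03,
       -1.63028534e-03, -1.57858486e-03]), 'effort': array([-1.00383604e-04, -4.16774118e+01, -2.45811099e+01, -4.41112115e-04,
        1.08781134e-02, -1.63099656e-05]), 'position': array([0.19046356, 0.54230828, 0.40383943]), 'ee_rot': array([ 0.69685362,  0.11825465,  0.69723396, -0.11948089]), 'contact_force': array([-0.7882842 , -0.04470315,  0.87496269]), 'moment': array([-0.02071764, -0.00854823,  0.03078946]), 'width': 0.08512542192459117}
top {'fx': 490.0737311428451, 'fy': 490.0737311428451, 'cx': 321.8742008779533, 'cy': 236.59024520291342, 'R': array([[ 0.01369954, -0.9995048 ,  0.02832809],
       [-0.98459806, -0.01842278, -0.17385989],
       [ 0.17429568, -0.02550998, -0.98436287]]), 't': array([-0.01447109,  0.56362909,  0.99839494])}
side {'fx': 436.4144073470785, 'fy': 436.4144073470785, 'cx': 320.33359334457845, 'cy': 246.6759728628104, 'R': array([[-9.97307703e-01, -7.33298952e-02, -2.68863395e-04],
       [-4.14397205e-02,  5.66609455e-01, -8.22943786e-01],
       [ 6.04987222e-02, -8.20717035e-01, -5.68122744e-01]]), 't': array([0.55385028, 0.06016172, 1.08706628])}
```

View pics/top0.png

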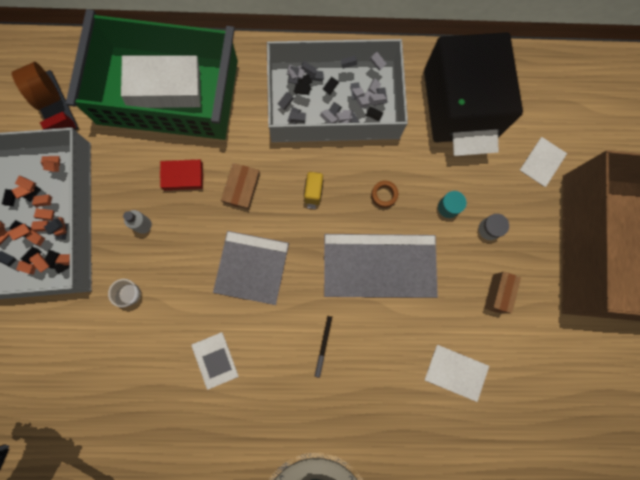

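View pics/side0.png

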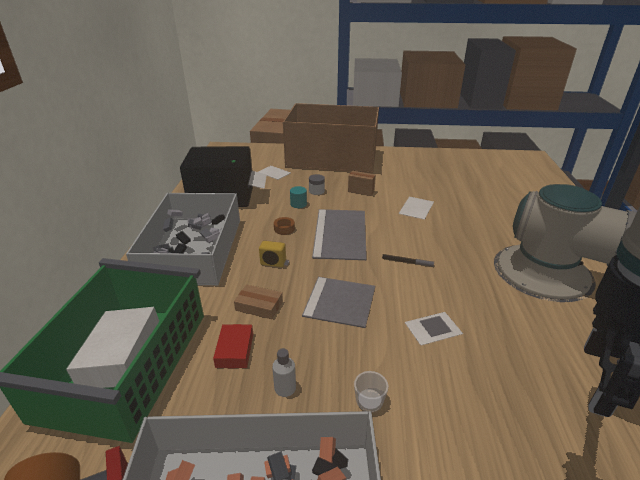

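```bash
cat > h.py <<'E'
from rig import manip
import numpy as np, cv2
C={n:manip.calibration(n) for n in ['top','side']}
def ray(n,uv,z):
    c=C[n]; d=np.array([(uv[0]-c['cx'])/c['fx'],(uv[1]-c['cy'])/c['fy'],1.])
    o=-c['R'].T@c['t']; w=c['R'].T@d
    return o+w*(z-o[2])/w[2]
def proj(n,P):
    c=C[n]; P=np.atleast_2d(P)@c['R'].T+c['t']
    return np.c_[P[:,0]/P[:,2]*c['fx']+c['cx'],P[:,1]/P[:,2]*c['fy']+c['cy']]
def crop(f,out,x0,y0,w,h,k):
    im=cv2.imread(f)[y0:y0+h,x0:x0+w]; im=cv2.resize(im,None,fx=k,fy=k,interpolation=cv2.INTER_CUBIC)
    for i in range(0,w,20): cv2.putText(im,str(x0+i),(i*k,10),0,.35,(255,255,0),1); cv2.line(im,(i*k,12),(i*k,18),(255,255,0),1)
    for i in range(0,h,20): cv2.putText(im,str(y0+i),(0,i*k+4),0,.35,(255,255,0),1)
    cv2.imwrite(out,im)
E
python3 - <<'E'
from h import *
crop('pics/top0.png','pics/c1.png',100,150,160,160,3+1-0) 
crop('pics/top0.png','pics/c2.png',200,150,190,150,4)
crop('pics/top0.png','pics/c3.png',360,170,180,150,4)
E
```

```text
(no output)
```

View pics/c2.png

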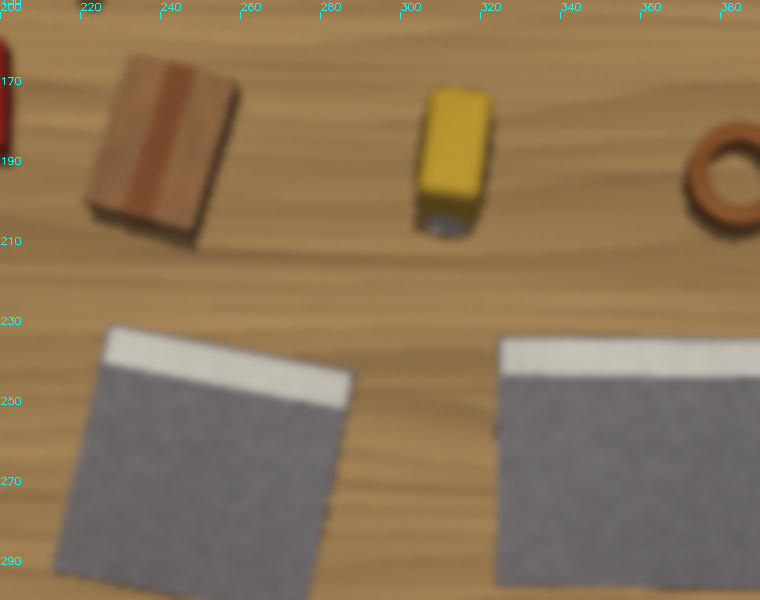

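View pics/c3.png

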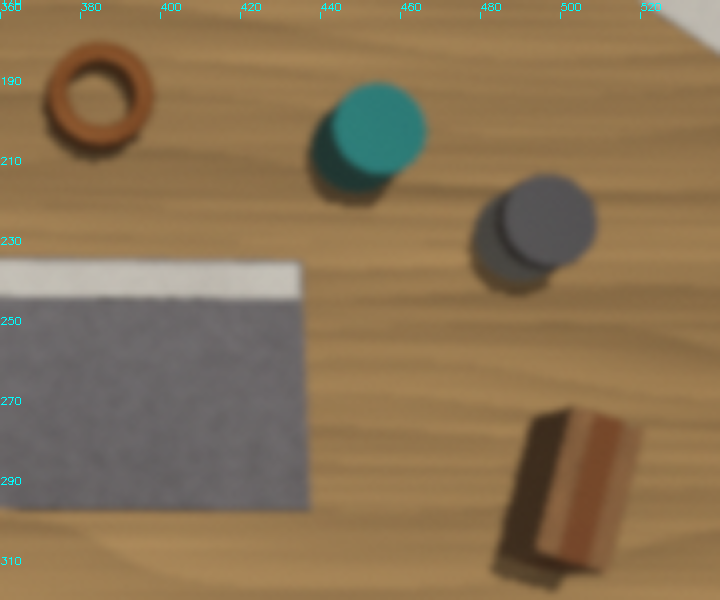

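View pics/c1.png

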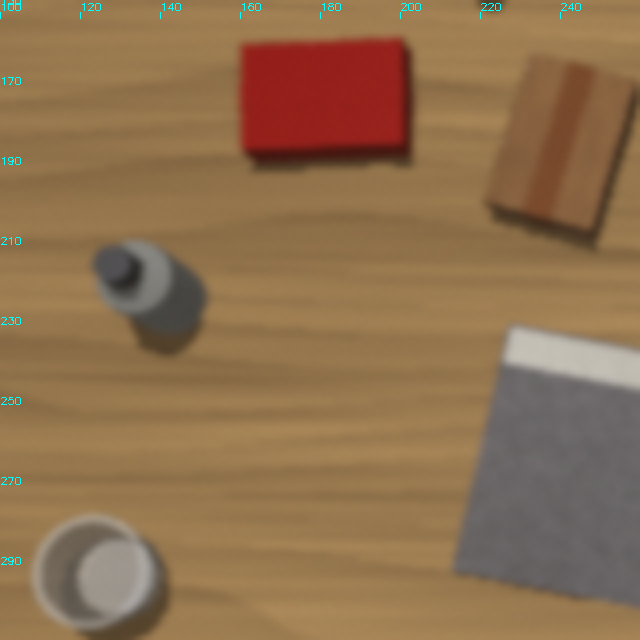

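```bash
cat > fit.py <<'E'
from h import *
from scipy.optimize import least_squares
def corners(l,w,z): return np.array([[l/2,w/2,z],[l/2,-w/2,z],[-l/2,-w/2,z],[-l/2,w/2,z]])
def pose(P,x,y,a):
    c,s=np.cos(a),np.sin(a); return P@np.array([[c,-s,0],[s,c,0],[0,0,1]]).T+[x,y,0]
def fitrect(n,l,w,z,px,idx):
    P=corners(l,w,z)[idx]; px=np.array(px,float)
    m=np.mean([ray(n,p,z) for p in px],0)
    f=lambda v:(proj(n,pose(P,*v))-px).ravel()
    r=least_squares(f,[m[0],m[1],0]); return r.x,np.abs(r.fun).max()
def circ(r,z): 
    t=np.linspace(0,2*np.pi,60); return np.c_[r*np.cos(t),r*np.sin(t),0*t+z]
E
cat > p.py <<'E'
from fit import *
np.set_printoptions(precision=4,suppress=True)
R={}
R['short']=fitrect('top',.14,.14,.004,[(227.25,231.25),(288.75,243),(213.75,293)],[0,1,3])
R['long']=fitrect('top',.14,.25,.004,[(325,234.5),(435,235.5),(437.25,297.75),(324.25,296.5)],[0,1,2,3])
R['flat']=fitrect('top',.09,.062,.028,[(233,163.5),(259.75,171),(248.25,207.75),(221,200.75)],[0,1,2,3])
R['tall']=fitrect('top',.08,.04,.06,[(502.5,272),(520.75,276.75),(510.75,313.25),(494,307.25)],[0,1,2,3])
for k in R: print(k,R[k])
J=ray('top',(497.5,225),.05);Ro=ray('top',(385.25,193.25),.024);B=ray('top',(129.5,216.25),.095)
TM=ray('top',(313.5,185.5),.056)
CU=ray('top',(123.5,292.5),.045)
print('jar',J,'roll',Ro,'bottle',B,'tm',TM,'cup',CU)
sh=[(corners(.14,.14,.004),R['short'][0]),(corners(.14,.25,.004),R['long'][0])]
for k,d in [('flat',(.09,.062,.028)),('tall',(.08,.04,.06))]:
    sh+= [(corners(d[0],d[1],d[2]),R[k][0]),(corners(d[0],d[1],0),R[k][0])]
for c,q in [(circ(.026,.05),J),(circ(.026,0),J),(circ(.03,.024),Ro),(circ(.03,0),Ro),(circ(.01,.095),B),(circ(.02,.062),B),(circ(.02,0),B),(circ(.03,.045),CU)]:
    sh.append((c,(q[0],q[1],0)))
k=4
for n in ['top','side']:
    im=cv2.resize(cv2.imread(f'pics/{n}0.png'),None,fx=k,fy=k,interpolation=cv2.INTER_CUBIC)
    for P,q in sh:
        cv2.polylines(im,[np.int32((proj(n,pose(P,*q))+.5)*k)],True,(0,255,0),1)
    if n=='top':
        cv2.imwrite('pics/o1.png',im[150*k:310*k,100*k:300*k]);cv2.imwrite('pics/o2.png',im[170*k:320*k,330*k:530*k])
    else:
        cv2.imwrite('pics/o3.png',im[160*k:270*k,230*k:430*k]);cv2.imwrite('pics/o4.png',im[270*k:420*k,220*k:400*k])
E
python3 p.py
```

```text
short (array([ 0.4994,  0.147 , -0.1693]), np.float64(0.3730807921745054))
long (array([ 0.5088, -0.1375,  0.0064]), np.float64(0.5965343210207266))
flat (array([ 0.6788,  0.1757, -0.253 ]), np.float64(0.6234854320522061))
tall (array([ 0.4508, -0.3952, -0.3   ]), np.float64(0.850900865232461))
jar [ 0.5964 -0.386   0.05  ] roll [ 0.6693 -0.1463  0.024 ] bottle [0.5905 0.3882 0.095 ] tm [0.6746 0.0145 0.056 ] cup [0.4387 0.406  0.045 ]
```

View pics/o1.png

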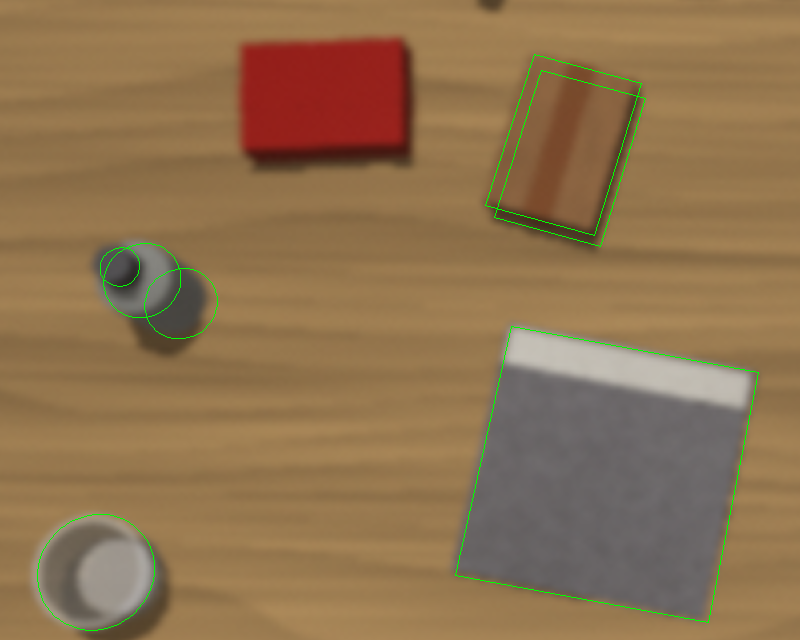

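View pics/o2.png

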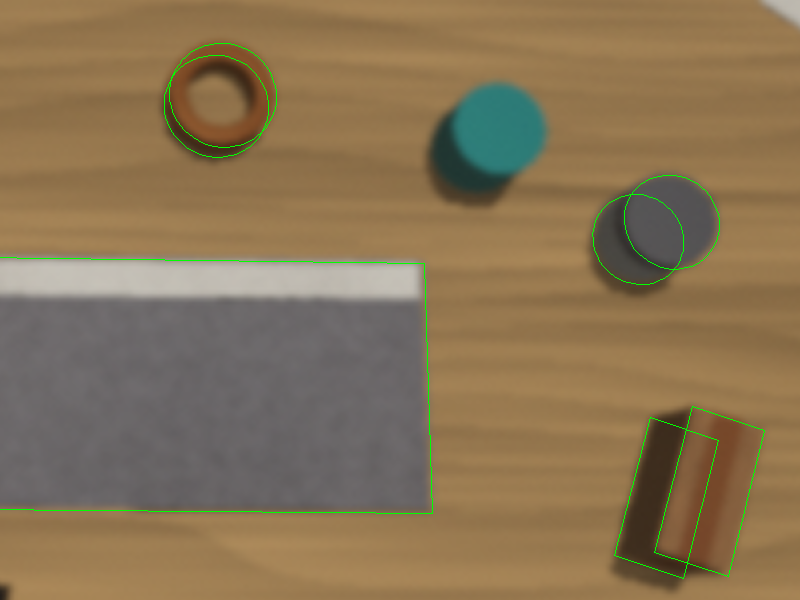

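View pics/o3.png

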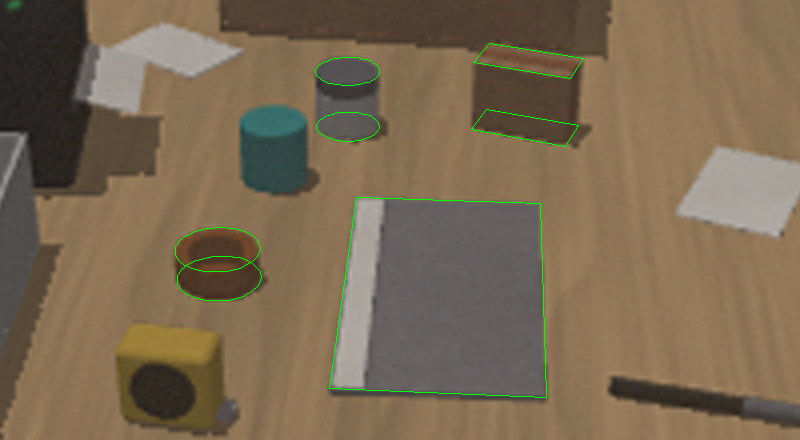

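View pics/o4.png

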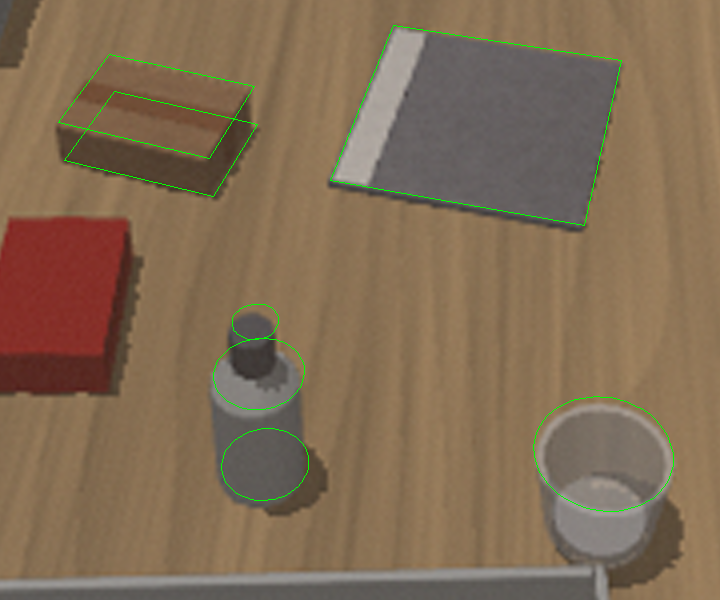

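```bash
cat > plan.py <<'E'
import sys
from rig import manip
import numpy as np
from scipy.spatial.transform import Rotation as Ro
np.set_printoptions(precision=4,suppress=True)
def plan(x=None,y=None,z=None,jaw=None):
    s=manip.get_state(); q=s['ee_rot']; R=Ro.from_quat([q[1],q[2],q[3],q[0]]).as_matrix()
    p=np.array(s['position'])
    print('t',round(s['clock'],2),'p',p,'q',s['qpos'],'w',round(s['width'],4),'F',s['contact_force'])
    ja=np.arctan2(R[1,1],R[0,1])
    # tilt fix: rotation bringing tool x to -z, expressed in tool frame
    v=R.T@np.cross(R[:,0],[0,0,-1]); print('jaw',round(ja,4),'tiltfix deg',np.degrees(v))
    t=0
    if jaw is not None:
        d=(jaw-ja+np.pi/2)%np.pi-np.pi/2; t=-d; print('turn x deg',np.degrees(t)); ja+=d
    if x is not None:
        ydir=np.array([np.cos(ja),np.sin(ja),0]); xdir=np.array([0,0,-1.]); zdir=np.cross(xdir,ydir)
        e=np.array([x,y,z])-p
        print('dp',np.array([e@xdir,e@ydir,e@zdir]))
if __name__=='__main__': plan(*map(float,sys.argv[1:]))
E
python3 plan.py .6796 .1765 .26 1.318; python3 -c "
import numpy as np
print(np.pi/2-.253)"
```

```text
t 0.1 p [0.1905 0.5423 0.4039] q [ 1.112   0.2765  1.506  -0.      1.3607 -0.121 ] w 0.085 F [ 0.4202 -0.8466  0.0511]
jaw 1.233 tiltfix deg [-0.     -0.0112  0.0934]
turn x deg -4.868074211337574
dp [ 0.1439 -0.2319  0.5651]
1.3177963267948964
```

{"op": "arm_command", "data": {
  "targets": [
    {"dp": [0.01, 0, 0], "turn": [-4.87, 0, 0], "grip": 1},
    {"dp": [0.01, -0.018, 0.042], "turn": [0, 0, 0], "grip": 1},
    {"dp": [0.01, -0.018, 0.042], "turn": [0, 0, 0], "grip": 1},
    {"dp": [0.01, -0.018, 0.042], "turn": [0, 0, 0], "grip": 1},
    {"dp": [0.01, -0.018, 0.042], "turn": [0, 0, 0], "grip": 1},
    {"dp": [0.01, -0.018, 0.042], "turn": [0, 0, 0], "grip": 1},
    {"dp": [0.01, -0.018, 0.042], "turn": [0, 0, 0], "grip": 1},
    {"dp": [0.01, -0.018, 0.042], "turn": [0, 0, 0], "grip": 1}
  ]
}}

```text
clock: 0.9
position: [0.4448, 0.3456, 0.324]
ee_rot: [0.701, 0.089, 0.702, -0.089]
contact_force: [0.5, 0.6, -0.2]
width: 0.0855
```

```bash
python3 plan.py .6796 .1765 .26 1.318
```

```text
t 0.9 p [0.4448 0.3456 0.324 ] q [ 0.5369  0.3152  1.6577  0.0002  1.1692 -0.7811] w 0.0855 F [ 0.4731  0.5635 -0.2202]
jaw 1.3179 tiltfix deg [ 0.     -0.0282  0.01  ]
turn x deg -0.0056644127723400415
dp [ 0.064  -0.105   0.2696]
```

{"op": "arm_command", "data": {
  "targets": [
    {"dp": [0.009, -0.015, 0.0385], "turn": [0, 0, 0], "grip": 1},
    {"dp": [0.009, -0.015, 0.0385], "turn": [0, 0, 0], "grip": 1},
    {"dp": [0.009, -0.015, 0.0385], "turn": [0, 0, 0], "grip": 1},
    {"dp": [0.009, -0.015, 0.0385], "turn": [0, 0, 0], "grip": 1},
    {"dp": [0.009, -0.015, 0.0385], "turn": [0, 0, 0], "grip": 1},
    {"dp": [0.009, -0.015, 0.0385], "turn": [0, 0, 0], "grip": 1},
    {"dp": [0.009, -0.015, 0.0385], "turn": [0, 0, 0], "grip": 1},
    {"dp": [0, 0, 0], "turn": [0, 0, 0], "grip": 1}
  ]
}}

```text
clock: 1.7
position: [0.682, 0.1741, 0.2592]
ee_rot: [0.702, 0.09, 0.701, -0.091]
contact_force: [-1.1, -1.3, -0.8]
width: 0.0852
```

```bash
python3 plan.py .6796 .1765 .178 1.318
python3 - <<'E'
from h import *
for n in ['top','side']:
    cv2.imwrite(f'pics/{n}1.png',manip.get_image(n)[:,:,::-1])
crop('pics/side1.png','pics/s1.png',200,180,150,150,4)
E
```

```text
t 1.7 p [0.682  0.1741 0.2592] q [ 0.1518  0.5625  1.4072 -0.0023  1.1716 -1.1612] w 0.0852 F [-1.0693 -1.2579 -0.788 ]
jaw 1.3139 tiltfix deg [-0.      0.0644  0.106 ]
turn x deg -0.2375662407804489
dp [ 0.0812  0.0017 -0.0029]
```

View pics/s1.png

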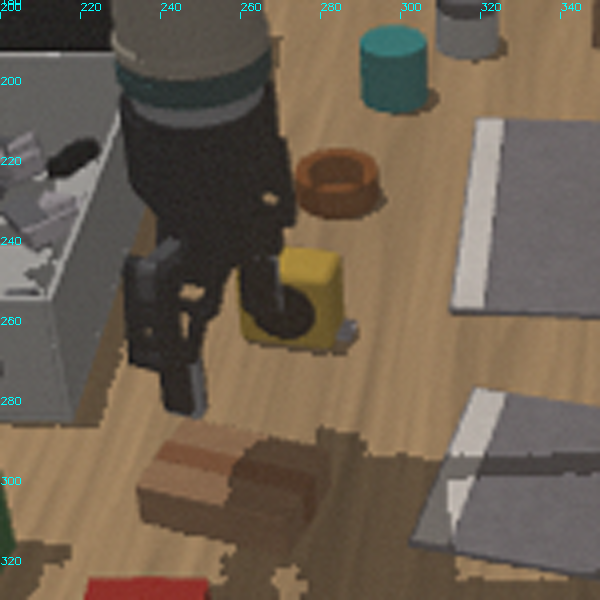

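{"op": "arm_command", "data": {
  "grip_force": 40,
  "targets": [
    {"dp": [0.02, 0.001, -0.001], "turn": [0, 0, 0], "grip": 1},
    {"dp": [0.02, 0, 0], "turn": [0, 0, 0], "grip": 1},
    {"dp": [0.02, 0, 0], "turn": [0, 0, 0], "grip": 1},
    {"dp": [0.01, 0, 0], "turn": [0, 0, 0], "grip": 1},
    {"dp": [0, 0, 0], "turn": [0, 0, 0], "grip": 1}
  ]
}}

```text
clock: 2.3
position: [0.6762, 0.18, 0.1904]
ee_rot: [0.7, 0.088, 0.703, -0.089]
contact_force: [0.4, -0.7, 0.2]
width: 0.0855
```

```bash
python3 plan.py .6796 .1765 .179 1.318
python3 - <<'E'
from h import *
for n in ['top','side']:
    cv2.imwrite(f'pics/{n}2.png',manip.get_image(n)[:,:,::-1])
crop('pics/side2.png','pics/s2.png',200,220,150,120,5)
E
```

```text
t 2.3 p [0.6762 0.18   0.1904] q [ 0.1608  0.6207  1.4879  0.0004  1.0368 -1.1586] w 0.0855 F [ 0.4418 -0.6531  0.2004]
jaw 1.3192 tiltfix deg [-0.     -0.2036  0.0698]
turn x deg 0.06902271242623018
dp [ 0.0114 -0.0025  0.0042]
```

View pics/s2.png

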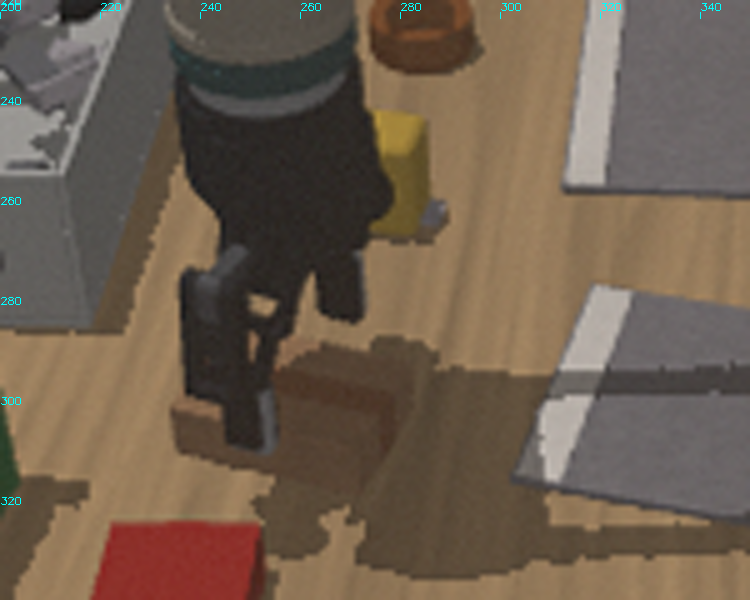

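{"op": "arm_command", "data": {
  "targets": [
    {"dp": [0, 0, 0], "turn": [0, 0, 0], "grip": 1},
    {"dp": [0, 0, 0], "turn": [0, 0, 0], "grip": 1}
  ]
}}

```text
clock: 2.6
position: [0.678, 0.1793, 0.193]
ee_rot: [0.702, 0.089, 0.701, -0.089]
contact_force: [-0.2, -0.6, 0.7]
width: 0.0852
```

```bash
python3 plan.py .6796 .1765 .179 1.318
```

```text
t 2.6 p [0.678  0.1793 0.193 ] q [ 0.1594  0.6187  1.4841  0.0002  1.0366 -1.1588] w 0.0852 F [-0.1686 -0.5872  0.6956]
jaw 1.3181 tiltfix deg [-0.      0.1122 -0.0572]
turn x deg 0.006617299042729685
dp [ 0.014  -0.0023  0.0022]
```

{"op": "arm_command", "data": {
  "grip_force": 40,
  "targets": [
    {"dp": [0.013, -0.002, 0.002], "turn": [0, 0, 0], "grip": 1},
    {"dp": [0, 0, 0], "turn": [0, 0, 0], "grip": 0.4},
    {"dp": [0, 0, 0], "turn": [0, 0, 0], "grip": 0},
    {"dp": [0, 0, 0], "turn": [0, 0, 0], "grip": -0.2},
    {"dp": [0, 0, 0], "turn": [0, 0, 0], "grip": -0.2},
    {"dp": [0, 0, 0], "turn": [0, 0, 0], "grip": -0.2}
  ]
}}

```text
clock: 3.2
position: [0.679, 0.1767, 0.1785]
ee_rot: [0.701, 0.089, 0.702, -0.089]
contact_force: [0.6, 0.3, -1.5]
width: 0.061
```

```bash
python3 plan.py .5002 .1478 .22 1.402
```

```text
t 3.2 p [0.679  0.1767 0.1785] q [ 0.1554  0.6343  1.4951  0.      1.0126 -1.1625] w 0.061 F [ 0.5713  0.2882 -1.4639]
jaw 1.318 tiltfix deg [-0.     -0.0257  0.0103]
turn x deg -4.814295005965135
dp [-0.0415 -0.0585 -0.1714]
```

{"op": "arm_command", "data": {
  "targets": [
    {"dp": [-0.02, 0, 0], "turn": [0, 0, 0], "grip": -0.2},
    {"dp": [-0.02, 0, 0], "turn": [-4.8, 0, 0], "grip": -0.2},
    {"dp": [0, -0.012, -0.034], "turn": [0, 0, 0], "grip": -0.2},
    {"dp": [0, -0.012, -0.034], "turn": [0, 0, 0], "grip": -0.2},
    {"dp": [0, -0.012, -0.034], "turn": [0, 0, 0], "grip": -0.2},
    {"dp": [0, -0.012, -0.034], "turn": [0, 0, 0], "grip": -0.2},
    {"dp": [0, -0.01, -0.035], "turn": [0, 0, 0], "grip": -0.2},
    {"dp": [0, 0, 0], "turn": [0, 0, 0], "grip": -0.2}
  ]
}}

```text
clock: 4.0
position: [0.4946, 0.1477, 0.218]
ee_rot: [0.701, 0.059, 0.708, -0.06]
contact_force: [-0.3, 0.8, -1.1]
width: 0.0616
```

{"op": "arm_command", "data": {
  "targets": [
    {"dp": [0, 0, 0], "turn": [0, 0, 0], "grip": -0.2},
    {"dp": [0, 0, 0], "turn": [0, 0, 0], "grip": -0.2}
  ]
}}

```text
clock: 4.2
position: [0.5022, 0.1485, 0.2192]
ee_rot: [0.706, 0.06, 0.704, -0.059]
contact_force: [-0.1, -0.2, -0.8]
width: 0.0611
```

```bash
python3 plan.py .5002 .1478 .184 1.402
```

```text
t 4.2 p [0.5022 0.1485 0.2192] q [ 0.1545  0.3739  1.8801  0.0001  0.8847 -1.2472] w 0.0611 F [-0.0911 -0.1913 -0.7613]
jaw 1.4017 tiltfix deg [-0.      0.1591 -0.0559]
turn x deg -0.014924728686950913
dp [ 0.0352 -0.001  -0.0018]
```

{"op": "arm_command", "data": {
  "targets": [
    {"dp": [0.018, -0.001, -0.001], "turn": [0, 0, 0], "grip": -0.2},
    {"dp": [0.01, 0, 0], "turn": [0, 0, 0], "grip": -0.2},
    {"dp": [0.005, 0, 0], "turn": [0, 0, 0], "grip": -0.2},
    {"dp": [0, 0, 0], "turn": [0, 0, 0], "grip": -0.2},
    {"dp": [0, 0, 0], "turn": [0, 0, 0], "grip": -0.2}
  ]
}}

```text
clock: 4.7
position: [0.5001, 0.1476, 0.1857]
ee_rot: [0.705, 0.06, 0.704, -0.06]
contact_force: [0.3, -0.0, -0.9]
width: 0.0611
```

```bash
python3 plan.py .5002 .1478 .184 1.402
```

```text
t 4.7 p [0.5001 0.1476 0.1857] q [ 0.1534  0.4175  1.9199  0.0001  0.8039 -1.2484] w 0.0611 F [ 0.2738 -0.0119 -0.8829]
jaw 1.4018 tiltfix deg [-0.      0.0161 -0.0099]
turn x deg -0.013276753470492125
dp [0.0017 0.0002 0.    ]
```

{"op": "arm_command", "data": {
  "targets": [
    {"dp": [0.0025, 0, 0], "turn": [0, 0, 0], "grip": -0.2},
    {"dp": [0, 0, 0], "turn": [0, 0, 0], "grip": -0.2},
    {"dp": [0, 0, 0], "turn": [0, 0, 0], "grip": -0.2}
  ]
}}

```text
clock: 5.0
position: [0.4997, 0.1475, 0.1835]
ee_rot: [0.705, 0.06, 0.704, -0.06]
contact_force: [0.8, 0.3, -1.4]
width: 0.0609
```

{"op": "arm_command", "data": {
  "targets": [
    {"dp": [0, 0, 0], "turn": [0, 0, 0], "grip": 0.6},
    {"dp": [0, 0, 0], "turn": [0, 0, 0], "grip": 1},
    {"dp": [0, 0, 0], "turn": [0, 0, 0], "grip": 1},
    {"dp": [-0.02, 0, 0], "turn": [0, 0, 0], "grip": 1},
    {"dp": [-0.04, 0, 0], "turn": [0, 0, 0], "grip": 1},
    {"dp": [-0.04, 0, 0], "turn": [0, 0, 0], "grip": 1}
  ]
}}

```text
clock: 5.6
position: [0.4993, 0.1474, 0.2838]
ee_rot: [0.704, 0.06, 0.705, -0.06]
contact_force: [0.7, 0.7, 0.6]
width: 0.0853
```

```bash
python3 plan.py .670 -.1455 .26 1.57
```

```text
t 5.6 p [0.4993 0.1474 0.2838] q [ 0.1533  0.295   1.804   0.0001  1.0446 -1.2484] w 0.0853 F [0.7042 0.6792 0.644 ]
jaw 1.4017 tiltfix deg [ 0.     -0.1109  0.0323]
turn x deg -9.644993028323077
dp [ 0.0238 -0.2928  0.1709]
```

{"op": "arm_command", "data": {
  "targets": [
    {"dp": [0, -0.036, 0.018], "turn": [0, 0, 0], "grip": 1},
    {"dp": [0, -0.036, 0.018], "turn": [0, 0, 0], "grip": 1},
    {"dp": [0, -0.036, 0.018], "turn": [0, 0, 0], "grip": 1},
    {"dp": [0, -0.036, 0.018], "turn": [0, 0, 0], "grip": 1},
    {"dp": [0, -0.036, 0.018], "turn": [0, 0, 0], "grip": 1},
    {"dp": [0, -0.036, 0.018], "turn": [0, 0, 0], "grip": 1},
    {"dp": [0, -0.036, 0.018], "turn": [0, 0, 0], "grip": 1},
    {"dp": [0, 0, 0], "turn": [0, 0, 0], "grip": 1}
  ]
}}

```text
clock: 6.4
position: [0.5831, -0.1268, 0.2833]
ee_rot: [0.706, 0.06, 0.703, -0.062]
contact_force: [-0.1, 0.2, -0.1]
width: 0.0855
```

```bash
python3 plan.py .670 -.1455 .178 1.402
python3 - <<'E'
from h import *
for n in ['top','side']:
    cv2.imwrite(f'pics/{n}3.png',manip.get_image(n)[:,:,::-1])
crop('pics/top3.png','pics/s3.png',200,150,200,150,4)
E
```

```text
t 6.4 p [ 0.5831 -0.1268  0.2833] q [-0.33    0.3962  1.641  -0.0022  1.1005 -1.7266] w 0.0855 F [-0.0721  0.2398 -0.0866]
jaw 1.3975 tiltfix deg [-0.      0.2046  0.1449]
turn x deg -0.2564433173992336
dp [ 0.1053 -0.0038  0.0888]
```

View pics/s3.png

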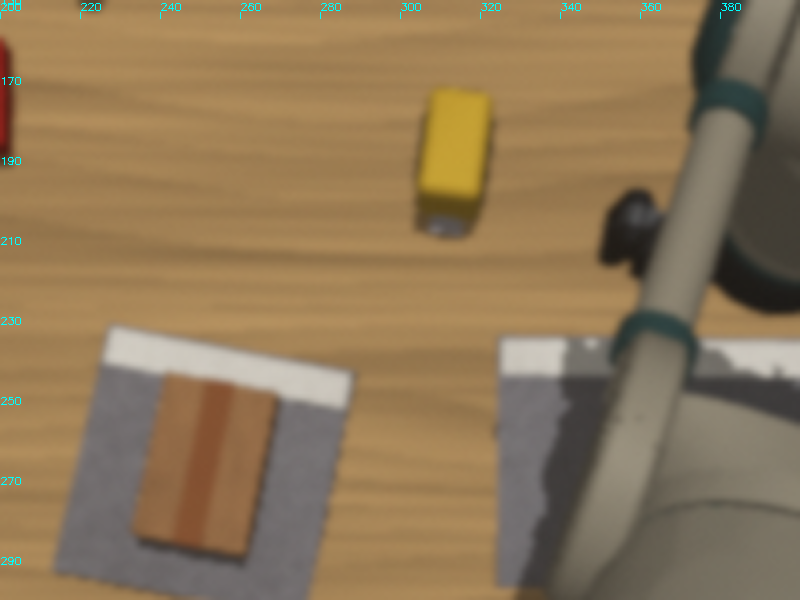

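View pics/side3.png

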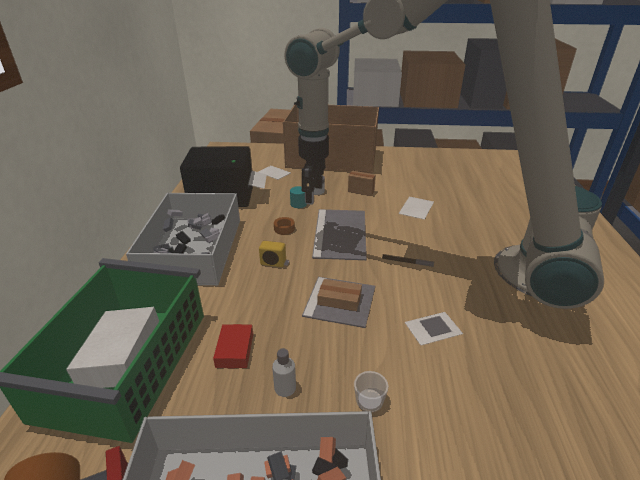

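{"op": "arm_command", "data": {
  "targets": [
    {"dp": [0.01, -0.001, 0.03], "turn": [0, 0, 0], "grip": 1},
    {"dp": [0.01, -0.001, 0.03], "turn": [0, 0, 0], "grip": 1},
    {"dp": [0.01, -0.002, 0.029], "turn": [0, 0, 0], "grip": 1},
    {"dp": [0.015, 0, 0], "turn": [0, 0, 0], "grip": 1},
    {"dp": [0, 0, 0], "turn": [0, 0, 0], "grip": 1},
    {"dp": [0, 0, 0], "turn": [0, 0, 0], "grip": 1},
    {"dp": [0, 0, 0], "turn": [0, 0, 0], "grip": 1}
  ]
}}

```text
clock: 7.2
position: [0.6681, -0.1402, 0.2391]
ee_rot: [0.705, 0.059, 0.704, -0.059]
contact_force: [-0.6, 0.4, 0.2]
width: 0.0854
```

```bash
python3 plan.py .670 -.1455 .178 1.402
python3 - <<'E'
from fit import *
px=[((a+.5)/4-.5+200,(b+.5)/4-.5+150) for a,b in [(168,373),(279,397),(244,556),(133,533)]]
print(fitrect('top',.09,.062,.032,px,[0,1,2,3]))
px=[((a+.5)/4-.5+200,(b+.5)/4-.5+150) for a,b in [(109,325),(355,372),(55,572)]]
print(fitrect('top',.14,.14,.004,px,[0,1,3]))
E
```

```text
t 7.2 p [ 0.6681 -0.1402  0.2391] q [-0.3087  0.5513  1.485   0.0002  1.1048 -1.7113] w 0.0854 F [-0.6274  0.3506  0.178 ]
jaw 1.4026 tiltfix deg [-0.      0.0305 -0.0069]
turn x deg 0.03365957157572681
dp [ 0.0611 -0.005   0.0028]
(array([ 0.50082327,  0.14494729, -0.18127225]), np.float64(0.7446431869251455))
(array([ 0.50021397,  0.14781437, -0.16919644]), np.float64(0.3714404821078574))
```

{"op": "arm_command", "data": {
  "targets": [
    {"dp": [0.02, -0.005, 0.002], "turn": [0, 0, 0], "grip": 1},
    {"dp": [0.02, 0, 0], "turn": [0, 0, 0], "grip": 1},
    {"dp": [0.015, 0, 0], "turn": [0, 0, 0], "grip": 1},
    {"dp": [0, 0, 0], "turn": [0, 0, 0], "grip": 1},
    {"dp": [0, 0, 0], "turn": [0, 0, 0], "grip": 1},
    {"dp": [0, 0, 0], "turn": [0, 0, 0], "grip": 1}
  ]
}}

```text
clock: 7.8
position: [0.6701, -0.1463, 0.1845]
ee_rot: [0.705, 0.06, 0.704, -0.06]
contact_force: [0.2, 0.0, -0.8]
width: 0.0854
```

```bash
python3 plan.py .670 -.1455 .178 1.402
python3 - <<'E'
from h import *
for n in ['side']:
    cv2.imwrite(f'pics/{n}4.png',manip.get_image(n)[:,:,::-1])
crop('pics/side4.png','pics/s4.png',240,160,140,100,5)
E
```

```text
t 7.8 p [ 0.6701 -0.1463  0.1845] q [-0.3164  0.6084  1.5319  0.0002  0.999  -1.7184] w 0.0854 F [ 0.2283  0.0394 -0.7505]
jaw 1.4019 tiltfix deg [0.     0.1279 0.0103]
turn x deg -0.008412523840579954
dp [ 0.0065  0.0008 -0.0003]
```

View pics/s4.png

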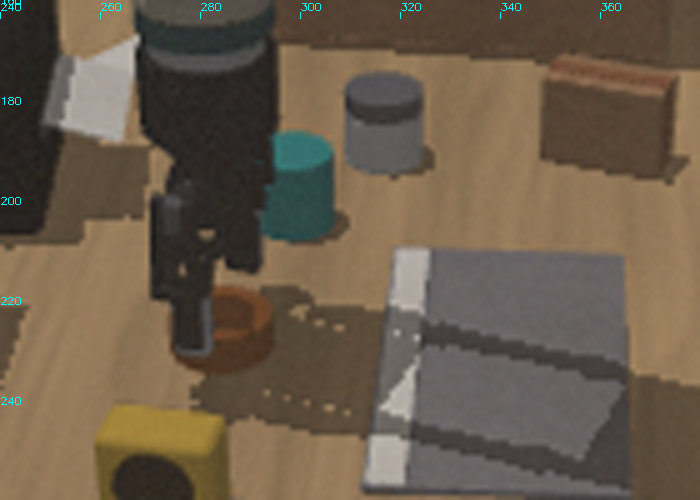

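Run:
```python
from h import *
np.set_printoptions(precision=1,suppress=True)
c=np.array([.67,-.146,0]);d=np.array([np.cos(1.402),np.sin(1.402),0]);n=np.array([-d[1],d[0],0])
for r in (.0425,.057):
  for w in (-.011,.011):
    print(r,w,[ (proj('side',c+d*r+n*w+[0,0,z])[0]) for z in (.005,.015,.03)])
print([proj('side',c+[0,0,z])[0] for z in (0,.024)])
```

```text
0.0425 -0.011 [array([275.5, 235. ]), array([275.3, 232. ]), array([275. , 227.4])]
0.0425 0.011 [array([283.1, 236. ]), array([282.9, 233. ]), array([282.6, 228.4])]
0.057 -0.011 [array([273.8, 237.8]), array([273.6, 234.7]), array([273.3, 230.1])]
0.057 0.011 [array([281.5, 238.8]), array([281.3, 235.8]), array([281. , 231.1])]
[array([284.1, 229.1]), array([283.7, 221.9])]
```

{"op": "arm_command", "data": {
  "grip_force": 40,
  "targets": [
    {"dp": [0.009, 0.001, 0], "turn": [0, 0, 0], "grip": 1},
    {"dp": [0, 0, 0], "turn": [0, 0, 0], "grip": 0.4},
    {"dp": [0, 0, 0], "turn": [0, 0, 0], "grip": 0},
    {"dp": [0, 0, 0], "turn": [0, 0, 0], "grip": -0.2},
    {"dp": [0, 0, 0], "turn": [0, 0, 0], "grip": -0.2},
    {"dp": [0, 0, 0], "turn": [0, 0, 0], "grip": -0.2}
  ]
}}

```text
clock: 8.45
position: [0.6699, -0.1453, 0.1743]
ee_rot: [0.705, 0.06, 0.704, -0.06]
contact_force: [-0.2, 0.7, 0.7]
width: 0.0586
```

{"op": "arm_command", "data": {
  "targets": [
    {"dp": [-0.03, 0, 0], "turn": [0, 0, 0], "grip": -0.2},
    {"dp": [-0.04, 0, 0], "turn": [0, 0, 0], "grip": -0.2},
    {"dp": [-0.03, 0, 0], "turn": [0, 0, 0], "grip": -0.2}
  ]
}}

```text
clock: 8.75
position: [0.67, -0.1454, 0.2757]
ee_rot: [0.705, 0.06, 0.704, -0.06]
contact_force: [1.8, 0.2, -0.9]
width: 0.059
```

```bash
python3 plan.py .5008 .1455 .26 1.402
```

```text
t 8.75 p [ 0.67   -0.1454  0.2757] q [-0.3151  0.5238  1.4351  0.      1.1819 -1.7169] w 0.059 F [ 1.8006  0.2167 -0.8677]
jaw 1.4018 tiltfix deg [-0.      0.0476  0.0052]
turn x deg -0.01083833462517076
dp [ 0.0157  0.2583 -0.2156]
```

{"op": "arm_command", "data": {
  "targets": [
    {"dp": [0, 0.037, -0.031], "turn": [0, 0, 0], "grip": -0.2},
    {"dp": [0, 0.037, -0.031], "turn": [0, 0, 0], "grip": -0.2},
    {"dp": [0, 0.037, -0.031], "turn": [0, 0, 0], "grip": -0.2},
    {"dp": [0, 0.037, -0.031], "turn": [0, 0, 0], "grip": -0.2},
    {"dp": [0, 0.037, -0.031], "turn": [0, 0, 0], "grip": -0.2},
    {"dp": [0, 0.037, -0.031], "turn": [0, 0, 0], "grip": -0.2},
    {"dp": [0, 0.036, -0.03], "turn": [0, 0, 0], "grip": -0.2},
    {"dp": [0, 0, 0], "turn": [0, 0, 0], "grip": -0.2}
  ]
}}

```text
clock: 9.55
position: [0.4964, 0.1491, 0.2739]
ee_rot: [0.703, 0.058, 0.706, -0.057]
contact_force: [0.0, -0.0, -1.3]
width: 0.0587
```

{"op": "arm_command", "data": {
  "targets": [
    {"dp": [0.02, 0, 0], "turn": [0, 0, 0], "grip": -0.2},
    {"dp": [0.015, 0, 0], "turn": [0, 0, 0], "grip": -0.2},
    {"dp": [0, 0, 0], "turn": [0, 0, 0], "grip": -0.2},
    {"dp": [0, 0, 0], "turn": [0, 0, 0], "grip": -0.2}
  ]
}}

```text
clock: 9.95
position: [0.5006, 0.145, 0.2392]
ee_rot: [0.704, 0.06, 0.705, -0.06]
contact_force: [-0.4, -0.0, -1.0]
width: 0.0589
```

```bash
python3 plan.py .5008 .1455 .208 1.402
python3 - <<'E'
from h import *
for n in ['side']:
    cv2.imwrite(f'pics/{n}5.png',manip.get_image(n)[:,:,::-1])
crop('pics/side5.png','pics/s5.png',280,220,140,110,5)
E
```

```text
t 9.95 p [0.5006 0.145  0.2392] q [ 0.1484  0.3464  1.8607 -0.0001  0.9349 -1.2529] w 0.0589 F [-0.4194 -0.0091 -1.0012]
jaw 1.4015 tiltfix deg [-0.     -0.0169  0.0123]
turn x deg -0.031151910073962417
dp [0.0312 0.0005 0.0001]
```

View pics/s5.png

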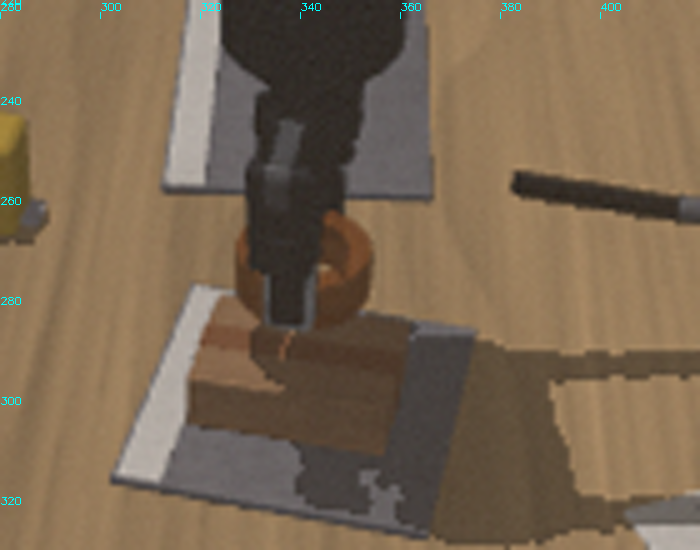

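{"op": "arm_command", "data": {
  "targets": [
    {"dp": [0.015, 0.001, 0], "turn": [0, 0, 0], "grip": -0.2},
    {"dp": [0.01, 0, 0], "turn": [0, 0, 0], "grip": -0.2},
    {"dp": [0.007, 0, 0], "turn": [0, 0, 0], "grip": -0.2},
    {"dp": [0, 0, 0], "turn": [0, 0, 0], "grip": -0.2},
    {"dp": [0, 0, 0], "turn": [0, 0, 0], "grip": -0.2}
  ]
}}

```text
clock: 10.5
position: [0.5006, 0.1463, 0.2073]
ee_rot: [0.705, 0.06, 0.705, -0.06]
contact_force: [0.5, 1.2, -1.5]
width: 0.0587
```

```bash
python3 plan.py .5008 .1465 .2063 1.402
```

```text
t 10.5 p [0.5006 0.1463 0.2073] q [ 0.1508  0.3877  1.8967  0.0001  0.857  -1.2509] w 0.0587 F [ 0.5162  1.1742 -1.4611]
jaw 1.4017 tiltfix deg [ 0.      0.004  -0.0044]
turn x deg -0.019008943543028574
dp [0.001  0.0003 0.0002]
```

{"op": "arm_command", "data": {
  "targets": [
    {"dp": [0.001, 0, 0], "turn": [0, 0, 0], "grip": -0.2},
    {"dp": [0, 0, 0], "turn": [0, 0, 0], "grip": 0.5},
    {"dp": [0, 0, 0], "turn": [0, 0, 0], "grip": 1},
    {"dp": [0, 0, 0], "turn": [0, 0, 0], "grip": 1},
    {"dp": [0, 0, 0], "turn": [0, 0, 0], "grip": 1},
    {"dp": [-0.02, 0, 0], "turn": [0, 0, 0], "grip": 1},
    {"dp": [-0.04, 0, 0], "turn": [0, 0, 0], "grip": 1},
    {"dp": [-0.03, 0, 0], "turn": [0, 0, 0], "grip": 1}
  ]
}}

```text
clock: 11.3
position: [0.5006, 0.1464, 0.2977]
ee_rot: [0.705, 0.06, 0.704, -0.06]
contact_force: [0.8, -0.9, 0.2]
width: 0.0859
```

```bash
python3 plan.py .4516 -.3944 .27 1.271
```

```text
t 11.3 p [0.5006 0.1464 0.2977] q [ 0.151   0.2812  1.7839  0.0001  1.0758 -1.2509] w 0.0859 F [ 0.7522 -0.9156  0.183 ]
jaw 1.4018 tiltfix deg [-0.      0.0315 -0.0168]
turn x deg 7.4946231201709255
dp [ 0.0277 -0.5311  0.1129]
```

{"op": "arm_command", "data": {
  "targets": [
    {"dp": [0, 0, 0], "turn": [7.5, 0, 0], "grip": 1},
    {"dp": [0, -0.044, 0.01], "turn": [0, 0, 0], "grip": 1},
    {"dp": [0, -0.044, 0.01], "turn": [0, 0, 0], "grip": 1},
    {"dp": [0, -0.044, 0.01], "turn": [0, 0, 0], "grip": 1},
    {"dp": [0, -0.044, 0.01], "turn": [0, 0, 0], "grip": 1},
    {"dp": [0, -0.044, 0.01], "turn": [0, 0, 0], "grip": 1},
    {"dp": [0, -0.044, 0.01], "turn": [0, 0, 0], "grip": 1},
    {"dp": [0, -0.044, 0.01], "turn": [0, 0, 0], "grip": 1}
  ]
}}

```text
clock: 12.1
position: [0.4758, -0.1703, 0.2964]
ee_rot: [0.699, 0.106, 0.699, -0.106]
contact_force: [1.2, 0.7, 0.7]
width: 0.0855
```

{"op": "arm_command", "data": {
  "targets": [
    {"dp": [0, -0.044, 0.01], "turn": [0, 0, 0], "grip": 1},
    {"dp": [0, -0.044, 0.01], "turn": [0, 0, 0], "grip": 1},
    {"dp": [0, -0.044, 0.01], "turn": [0, 0, 0], "grip": 1},
    {"dp": [0, -0.044, 0.01], "turn": [0, 0, 0], "grip": 1},
    {"dp": [0.02, -0.044, 0.01], "turn": [0, 0, 0], "grip": 1},
    {"dp": [0, 0, 0], "turn": [0, 0, 0], "grip": 1},
    {"dp": [0, 0, 0], "turn": [0, 0, 0], "grip": 1},
    {"dp": [0, 0, 0], "turn": [0, 0, 0], "grip": 1}
  ]
}}

```text
clock: 12.9
position: [0.459, -0.3926, 0.2762]
ee_rot: [0.699, 0.106, 0.699, -0.105]
contact_force: [-0.2, -0.7, 0.9]
width: 0.0852
```

```bash
python3 plan.py .4516 -.3944 .195 1.271
python3 - <<'E'
from h import *
for n in ['side','top']:
    cv2.imwrite(f'pics/{n}6.png',manip.get_image(n)[:,:,::-1])
crop('pics/side6.png','pics/s6.png',280,80,140,110,5)
crop('pics/top6.png','pics/t6.png',200,160,140,140,4)
crop('pics/side6.png','pics/s6b.png',280,250,140,100,4)
E
```

```text
t 12.9 p [ 0.459  -0.3926  0.2762] q [-0.8229  0.4138  1.6313  0.0007  1.0976 -2.0943] w 0.0852 F [-0.1998 -0.6983  0.9044]
jaw 1.2712 tiltfix deg [-0.     -0.0415 -0.0644]
turn x deg 0.009074500882913204
dp [ 0.0812 -0.0039 -0.0066]
```

View pics/s6.png

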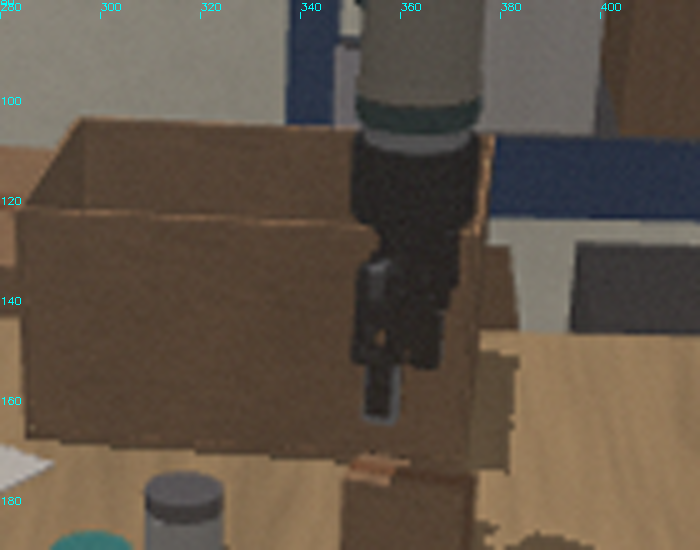

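View pics/t6.png

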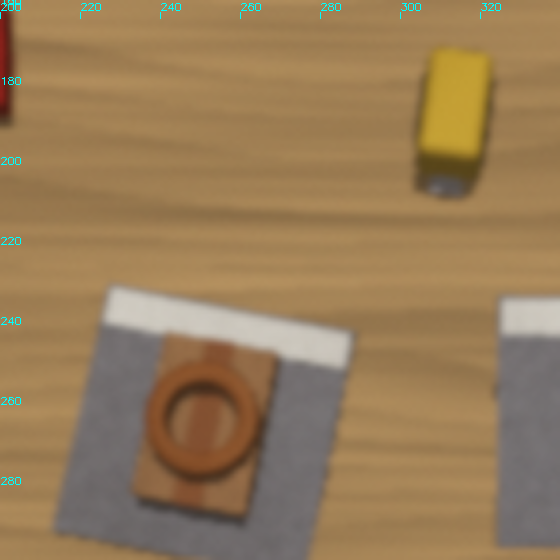

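View pics/s6b.png

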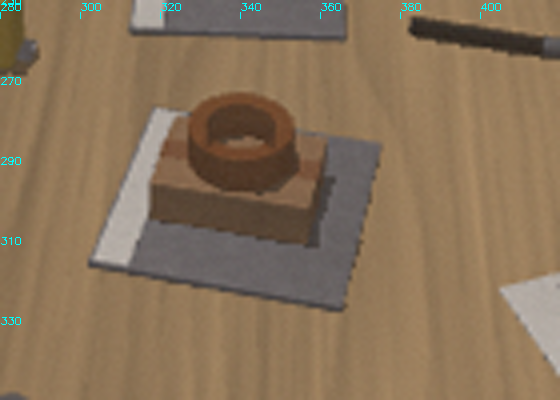

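{"op": "arm_command", "data": {
  "targets": [
    {"dp": [0.02, -0.004, -0.0065], "turn": [0, 0, 0], "grip": 1},
    {"dp": [0.02, 0, 0], "turn": [0, 0, 0], "grip": 1},
    {"dp": [0, 0, 0], "turn": [0, 0, 0], "grip": 1},
    {"dp": [0, 0, 0], "turn": [0, 0, 0], "grip": 1},
    {"dp": [0, 0, 0], "turn": [0, 0, 0], "grip": 1}
  ]
}}

```text
clock: 13.5
position: [0.4524, -0.3953, 0.2376]
ee_rot: [0.7, 0.105, 0.698, -0.106]
contact_force: [-0.3, -1.4, 0.4]
width: 0.0854
```

```bash
python3 plan.py .4516 -.3944 .19 1.271
python3 - <<'E'
from fit import *
p=lambda a,b,x0,y0:((a+.5)/4-.5+x0,(b+.5)/4-.5+y0)
print('roll',ray('top',p(203,419,200,160),.056))
px=[((a+.5)/4-.5+200,(b+.5)/4-.5+160) for a,b in [(168,332),(279,357),(244,516),(133,493)]]
print(fitrect('top',.09,.062,.032,px,[0,1,2,3]))
E
```

```text
t 13.5 p [ 0.4524 -0.3953  0.2376] q [-0.8339  0.4474  1.6864  0.0002  1.0053 -2.1058] w 0.0854 F [-0.3104 -1.3832  0.3728]
jaw 1.2718 tiltfix deg [0.     0.1277 0.0647]
turn x deg 0.04552553323757379
dp [ 0.0476  0.0006 -0.001 ]
roll [0.50073607 0.14386235 0.056     ]
(array([ 0.50095553,  0.14495211, -0.18223352]), np.float64(0.7879391615563236))
```

{"op": "arm_command", "data": {
  "targets": [
    {"dp": [0.02, 0, -0.001], "turn": [0, 0, 0], "grip": 1},
    {"dp": [0.02, 0, 0], "turn": [0, 0, 0], "grip": 1},
    {"dp": [0.008, 0, 0], "turn": [0, 0, 0], "grip": 1},
    {"dp": [0, 0, 0], "turn": [0, 0, 0], "grip": 0.3},
    {"dp": [0, 0, 0], "turn": [0, 0, 0], "grip": -0.2},
    {"dp": [0, 0, 0], "turn": [0, 0, 0], "grip": -0.5},
    {"dp": [0, 0, 0], "turn": [0, 0, 0], "grip": -0.5},
    {"dp": [0, 0, 0], "turn": [0, 0, 0], "grip": -0.5}
  ]
}}

```text
clock: 14.3
position: [0.4512, -0.3956, 0.1894]
ee_rot: [0.7, 0.105, 0.698, -0.106]
contact_force: [-0.1, -0.3, 5.2]
width: 0.0393
```

```bash
python3 plan.py .5096 -.1367 .27 1.577
```

```text
t 14.3 p [ 0.4512 -0.3956  0.1894] q [-0.8358  0.5013  1.7384  0.0003  0.8994 -2.1068] w 0.0393 F [-0.1393 -0.3297  5.2278]
jaw 1.2708 tiltfix deg [-0.      0.1327  0.0607]
turn x deg -17.545625022776797
dp [-0.0806  0.2585  0.06  ]
```

{"op": "arm_command", "data": {
  "targets": [
    {"dp": [-0.02, 0, 0], "turn": [0, 0, 0], "grip": -0.5},
    {"dp": [-0.02, 0, 0], "turn": [-6, 0, 0], "grip": -0.5},
    {"dp": [-0.01, 0, 0], "turn": [-6, 0, 0], "grip": -0.5},
    {"dp": [0, 0, 0], "turn": [-5.5, 0, 0], "grip": -0.5},
    {"dp": [0, 0.037, 0.0086], "turn": [0, 0, 0], "grip": -0.5},
    {"dp": [0, 0.037, 0.0086], "turn": [0, 0, 0], "grip": -0.5},
    {"dp": [0, 0.037, 0.0086], "turn": [0, 0, 0], "grip": -0.5},
    {"dp": [0, 0.037, 0.0086], "turn": [0, 0, 0], "grip": -0.5}
  ]
}}

```text
clock: 15.1
position: [0.4842, -0.2456, 0.238]
ee_rot: [0.707, -0.002, 0.707, 0.002]
contact_force: [1.0, 0.9, -1.4]
width: 0.0394
```

{"op": "arm_command", "data": {
  "targets": [
    {"dp": [0, 0.037, 0.0086], "turn": [0, 0, 0], "grip": -0.5},
    {"dp": [0, 0.037, 0.0086], "turn": [0, 0, 0], "grip": -0.5},
    {"dp": [0, 0.036, 0.0085], "turn": [0, 0, 0], "grip": -0.5},
    {"dp": [0.01, 0, 0], "turn": [0, 0, 0], "grip": -0.5},
    {"dp": [0.01, 0, 0], "turn": [0, 0, 0], "grip": -0.5},
    {"dp": [0, 0, 0], "turn": [0, 0, 0], "grip": -0.5},
    {"dp": [0, 0, 0], "turn": [0, 0, 0], "grip": -0.5}
  ]
}}

```text
clock: 15.8
position: [0.5092, -0.1379, 0.2176]
ee_rot: [0.707, -0.001, 0.708, 0.001]
contact_force: [0.7, 0.5, -1.0]
width: 0.0396
```

```bash
python3 plan.py .5096 -.1367 .1935 1.577
python3 - <<'E'
from h import *
for n in ['side','top']:
    cv2.imwrite(f'pics/{n}7.png',manip.get_image(n)[:,:,::-1])
crop('pics/side7.png','pics/s7.png',280,160,140,110,5)
E
```

```text
t 15.8 p [ 0.5092 -0.1379  0.2176] q [-0.3964  0.3816  1.8718 -0.0003  0.8893 -1.971 ] w 0.0396 F [ 0.709   0.4973 -1.0088]
jaw 1.5748 tiltfix deg [ 0.     -0.0676 -0.013 ]
turn x deg -0.12548491694103742
dp [0.0241 0.0012 0.0005]
```

View pics/s7.png

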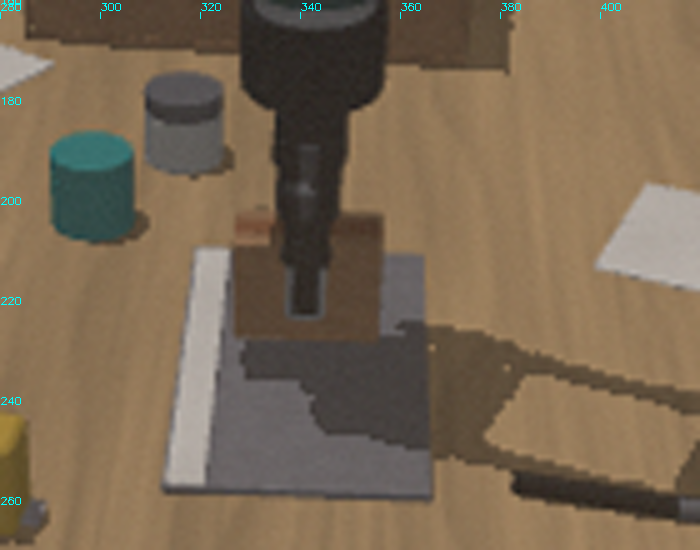

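{"op": "arm_command", "data": {
  "targets": [
    {"dp": [0.012, 0.001, 0], "turn": [0, 0, 0], "grip": -0.5},
    {"dp": [0.008, 0, 0], "turn": [0, 0, 0], "grip": -0.5},
    {"dp": [0.003, 0, 0], "turn": [0, 0, 0], "grip": -0.5},
    {"dp": [0, 0, 0], "turn": [0, 0, 0], "grip": -0.5},
    {"dp": [0, 0, 0], "turn": [0, 0, 0], "grip": -0.5}
  ]
}}

```text
clock: 16.4
position: [0.5095, -0.1358, 0.1951]
ee_rot: [0.707, -0.002, 0.707, 0.002]
contact_force: [-0.8, -0.2, -1.8]
width: 0.0401
```

```bash
python3 plan.py .5096 -.1367 .1935 1.577
```

```text
t 16.4 p [ 0.5095 -0.1358  0.1951] q [-0.3926  0.4111  1.8972  0.0001  0.8335 -1.969 ] w 0.0401 F [-0.8114 -0.223  -1.8257]
jaw 1.5764 tiltfix deg [ 0.     -0.0077 -0.0085]
turn x deg -0.03714813978187222
dp [ 0.0016 -0.0009  0.0001]
```

{"op": "arm_command", "data": {
  "targets": [
    {"dp": [0.002, -0.001, 0], "turn": [0, 0, 0], "grip": -0.5},
    {"dp": [0, 0, 0], "turn": [0, 0, 0], "grip": -0.5},
    {"dp": [0, 0, 0], "turn": [0, 0, 0], "grip": 0.1},
    {"dp": [0, 0, 0], "turn": [0, 0, 0], "grip": 0.6},
    {"dp": [0, 0, 0], "turn": [0, 0, 0], "grip": 0.6},
    {"dp": [-0.02, 0, 0], "turn": [0, 0, 0], "grip": 0.6},
    {"dp": [-0.04, 0, 0], "turn": [0, 0, 0], "grip": 1},
    {"dp": [-0.04, 0, 0], "turn": [0, 0, 0], "grip": 1}
  ]
}}

```text
clock: 17.2
position: [0.5091, -0.1367, 0.2937]
ee_rot: [0.706, -0.002, 0.708, 0.002]
contact_force: [0.6, 0.3, -0.8]
width: 0.0854
```

```bash
python3 plan.py .5972 -.3852 .26 3.14
```

```text
t 17.2 p [ 0.5091 -0.1367  0.2937] q [-0.3945  0.2936  1.7768  0.0001  1.0734 -1.9707] w 0.0854 F [ 0.6154  0.2707 -0.782 ]
jaw 1.5762 tiltfix deg [-0.     -0.1115 -0.0529]
turn x deg -89.5968855487612
dp [ 0.0337 -0.0885 -0.2483]
```

{"op": "arm_command", "data": {
  "targets": [
    {"dp": [0, 0, 0], "turn": [8.5, 0, 0], "grip": 1},
    {"dp": [0, 0, 0], "turn": [8.5, 0, 0], "grip": 1},
    {"dp": [0, 0, 0], "turn": [8.5, 0, 0], "grip": 1},
    {"dp": [0, 0, 0], "turn": [8.5, 0, 0], "grip": 1},
    {"dp": [0, 0, 0], "turn": [8.5, 0, 0], "grip": 1},
    {"dp": [0, 0, 0], "turn": [8.5, 0, 0], "grip": 1},
    {"dp": [0, 0, 0], "turn": [8.5, 0, 0], "grip": 1},
    {"dp": [0, 0, 0], "turn": [8.5, 0, 0], "grip": 1}
  ]
}}

```text
clock: 18.0
position: [0.5093, -0.1368, 0.2932]
ee_rot: [0.586, 0.396, 0.586, -0.396]
contact_force: [0.0, 0.1, 0.3]
width: 0.0853
```

{"op": "arm_command", "data": {
  "targets": [
    {"dp": [0, 0, 0], "turn": [8.5, 0, 0], "grip": 1},
    {"dp": [0, 0, 0], "turn": [8.5, 0, 0], "grip": 1},
    {"dp": [0, 0, 0], "turn": [5.3, 0, 0], "grip": 1},
    {"dp": [0, 0.014, 0.04], "turn": [0, 0, 0], "grip": 1},
    {"dp": [0, 0.014, 0.04], "turn": [0, 0, 0], "grip": 1},
    {"dp": [0, 0.014, 0.04], "turn": [0, 0, 0], "grip": 1},
    {"dp": [0, 0.014, 0.04], "turn": [0, 0, 0], "grip": 1},
    {"dp": [0, 0.014, 0.04], "turn": [0, 0, 0], "grip": 1}
  ]
}}

```text
clock: 18.8
position: [0.5798, -0.3384, 0.2931]
ee_rot: [0.5, 0.5, 0.5, -0.5]
contact_force: [0.3, -0.4, 0.1]
width: 0.0855
```

```bash
python3 plan.py .5972 -.3852 .26 0
python3 - <<'E'
from h import *
for n in ['side','top']:
    cv2.imwrite(f'pics/{n}8.png',manip.get_image(n)[:,:,::-1])
crop('pics/side8.png','pics/s8.png',280,160,140,110,5)
crop('pics/top8.png','pics/t8.png',310,220,190,110,4)
E
```

```text
t 18.8 p [ 0.5798 -0.3384  0.2931] q [-0.6319  0.4905  1.4487  0.0002  1.2024 -0.6322] w 0.0855 F [ 0.3253 -0.4298  0.0652]
jaw 0.0003 tiltfix deg [ 0.     -0.0089 -0.0022]
turn x deg 0.015430329142850833
dp [0.0331 0.0174 0.0468]
```

View pics/s8.png

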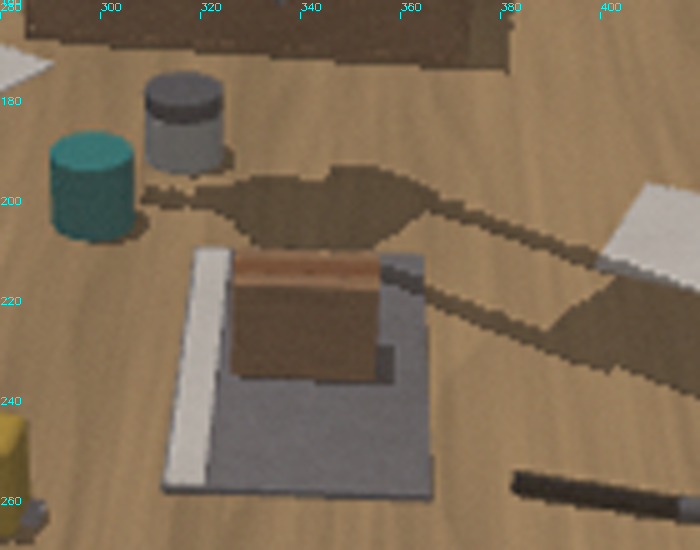

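View pics/t8.png

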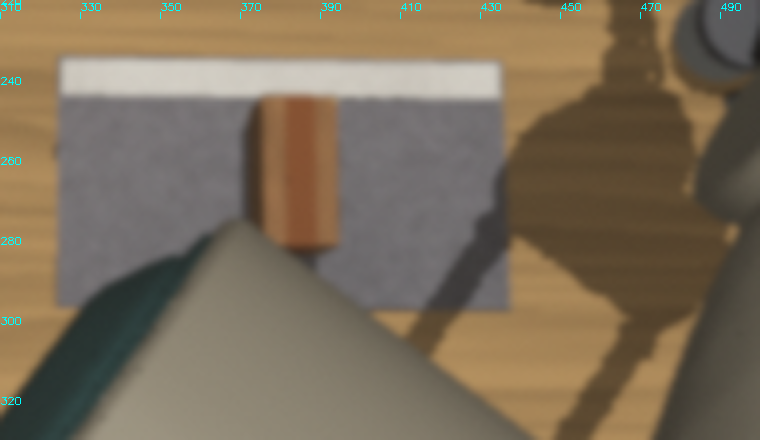

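{"op": "arm_command", "data": {
  "targets": [
    {"dp": [0, 0.008, 0.023], "turn": [0, 0, 0], "grip": 1},
    {"dp": [0.02, 0.009, 0.023], "turn": [0, 0, 0], "grip": 1},
    {"dp": [0.02, 0, 0], "turn": [0, 0, 0], "grip": 1},
    {"dp": [0, 0, 0], "turn": [0, 0, 0], "grip": 1},
    {"dp": [0, 0, 0], "turn": [0, 0, 0], "grip": 1},
    {"dp": [0, 0, 0], "turn": [0, 0, 0], "grip": 1}
  ]
}}

```text
clock: 19.5
position: [0.5967, -0.3822, 0.2545]
ee_rot: [0.501, 0.5, 0.5, -0.5]
contact_force: [0.2, 0.6, 0.7]
width: 0.0853
```

```bash
python3 plan.py .5972 -.3852 .187 0
python3 - <<'E'
from fit import *
px=[((a+.5)/4-.5+310,(b+.5)/4-.5+220) for a,b in [(264,95),(336,95),(340,248),(262,247)]]
print(fitrect('top',.08,.04,.064,px,[0,1,2,3]))
px=[((a+.5)/4-.5+310,(b+.5)/4-.5+220) for a,b in [(61,57),(502,62),(510,310),(57,306)]]
print(fitrect('top',.14,.25,.004,px,[0,1,2,3]))
for n in ['side']:
    cv2.imwrite(f'pics/{n}9.png',manip.get_image(n)[:,:,::-1])
crop('pics/side9.png','pics/s9.png',260,110,140,110,5)
E
```

```text
t 19.5 p [ 0.5967 -0.3822  0.2545] q [-0.6679  0.5725  1.4007  0.0003  1.1669 -0.6689] w 0.0853 F [0.1798 0.647  0.7362]
jaw 0.0009 tiltfix deg [-0.      0.0409 -0.0748]
turn x deg 0.05287002641876523
dp [0.0675 0.0005 0.003 ]
(array([ 5.08945241e-01, -1.37602046e-01,  4.78525905e-04]), np.float64(0.4878009155520431))
(array([ 0.50987091, -0.13727105,  0.00551784]), np.float64(0.5598244753377912))
```

View pics/s9.png

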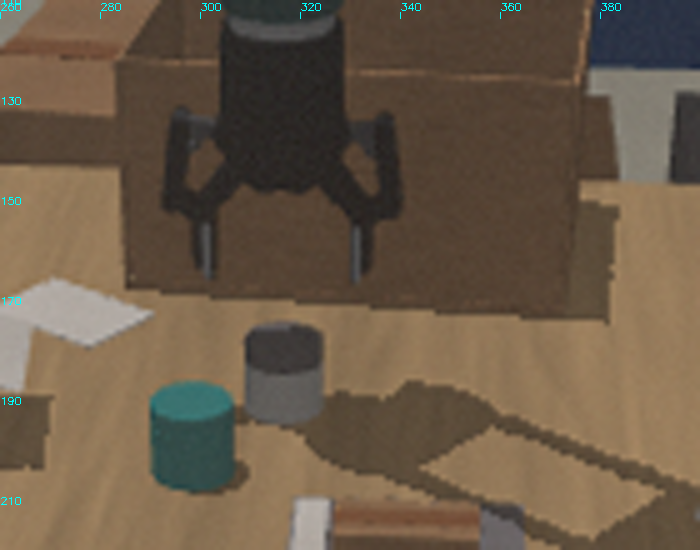

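{"op": "arm_command", "data": {
  "targets": [
    {"dp": [0.02, 0, 0.003], "turn": [0, 0, 0], "grip": 1},
    {"dp": [0.02, 0, 0], "turn": [0, 0, 0], "grip": 1},
    {"dp": [0.02, 0, 0], "turn": [0, 0, 0], "grip": 1},
    {"dp": [0.008, 0, 0], "turn": [0, 0, 0], "grip": 1},
    {"dp": [0, 0, 0], "turn": [0, 0, 0], "grip": 1},
    {"dp": [0, 0, 0], "turn": [0, 0, 0], "grip": 1}
  ]
}}

```text
clock: 20.15
position: [0.597, -0.3859, 0.1864]
ee_rot: [0.501, 0.5, 0.499, -0.5]
contact_force: [-0.5, -0.4, 0.2]
width: 0.0853
```

```bash
python3 plan.py .5972 -.3852 .187 0
```

```text
t 20.15 p [ 0.597  -0.3859  0.1864] q [-0.6717  0.6372  1.4649  0.0001  1.0375 -0.6723] w 0.0853 F [-0.5139 -0.3888  0.2198]
jaw 0.0005 tiltfix deg [ 0.      0.0655 -0.0915]
turn x deg 0.029706934824630576
dp [-0.0006  0.0002 -0.0007]
```

{"op": "arm_command", "data": {
  "grip_force": 40,
  "targets": [
    {"dp": [0, 0, 0], "turn": [0, 0, 0], "grip": 0.4},
    {"dp": [0, 0, 0], "turn": [0, 0, 0], "grip": 0},
    {"dp": [0, 0, 0], "turn": [0, 0, 0], "grip": -0.3},
    {"dp": [0, 0, 0], "turn": [0, 0, 0], "grip": -0.3},
    {"dp": [0, 0, 0], "turn": [0, 0, 0], "grip": -0.3},
    {"dp": [-0.03, 0, 0], "turn": [0, 0, 0], "grip": -0.3},
    {"dp": [-0.04, 0, 0], "turn": [0, 0, 0], "grip": -0.3},
    {"dp": [-0.04, 0, 0], "turn": [0, 0, 0], "grip": -0.3}
  ]
}}

```text
clock: 20.95
position: [0.5961, -0.3855, 0.2948]
ee_rot: [0.499, 0.5, 0.501, -0.5]
contact_force: [0.7, -0.5, -1.9]
width: 0.0512
```

```bash
python3 plan.py .5094 -.066 .30 0
```

```text
t 20.95 p [ 0.5961 -0.3855  0.2948] q [-0.672   0.5447  1.3453  0.0002  1.2549 -0.6723] w 0.0512 F [ 0.6686 -0.5072 -1.878 ]
jaw 0.0002 tiltfix deg [ 0.     -0.1232  0.1412]
turn x deg 0.012776647689258583
dp [-0.0052 -0.0867 -0.3195]
```

{"op": "arm_command", "data": {
  "targets": [
    {"dp": [0, -0.0108, -0.04], "turn": [0, 0, 0], "grip": -0.3},
    {"dp": [0, -0.0108, -0.04], "turn": [0, 0, 0], "grip": -0.3},
    {"dp": [0, -0.0108, -0.04], "turn": [0, 0, 0], "grip": -0.3},
    {"dp": [0, -0.0108, -0.04], "turn": [0, 0, 0], "grip": -0.3},
    {"dp": [0, -0.0108, -0.04], "turn": [0, 0, 0], "grip": -0.3},
    {"dp": [0, -0.0108, -0.04], "turn": [0, 0, 0], "grip": -0.3},
    {"dp": [0, -0.0108, -0.04], "turn": [0, 0, 0], "grip": -0.3},
    {"dp": [0, -0.0108, -0.04], "turn": [0, 0, 0], "grip": -0.3}
  ]
}}

```text
clock: 21.75
position: [0.509, -0.0643, 0.2947]
ee_rot: [0.5, 0.5, 0.5, -0.5]
contact_force: [0.3, 0.0, -2.1]
width: 0.0508
```

{"op": "arm_command", "data": {
  "targets": [
    {"dp": [0, 0, 0], "turn": [0, 0, 0], "grip": -0.3},
    {"dp": [0.02, 0, 0], "turn": [0, 0, 0], "grip": -0.3},
    {"dp": [0, 0, 0], "turn": [0, 0, 0], "grip": -0.3},
    {"dp": [0, 0, 0], "turn": [0, 0, 0], "grip": -0.3},
    {"dp": [0, 0, 0], "turn": [0, 0, 0], "grip": -0.3}
  ]
}}

```text
clock: 22.25
position: [0.5104, -0.0664, 0.2755]
ee_rot: [0.5, 0.5, 0.5, -0.5]
contact_force: [0.4, -0.5, -1.4]
width: 0.0509
```

```bash
python3 plan.py .5094 -.066 .192 0
```

```text
t 22.25 p [ 0.5104 -0.0664  0.2755] q [-0.2647  0.2954  1.8284  0.      1.0171 -0.2642] w 0.0509 F [ 0.3777 -0.4772 -1.413 ]
jaw -0.0005 tiltfix deg [-0.      0.0088 -0.0362]
turn x deg -0.026936426389111826
dp [ 0.0835 -0.001  -0.0004]
```

{"op": "arm_command", "data": {
  "targets": [
    {"dp": [0.025, -0.001, 0], "turn": [0, 0, 0], "grip": -0.3},
    {"dp": [0.025, 0, 0], "turn": [0, 0, 0], "grip": -0.3},
    {"dp": [0.02, 0, 0], "turn": [0, 0, 0], "grip": -0.3},
    {"dp": [0.01, 0, 0], "turn": [0, 0, 0], "grip": -0.3},
    {"dp": [0.003, 0, 0], "turn": [0, 0, 0], "grip": -0.3},
    {"dp": [0, 0, 0], "turn": [0, 0, 0], "grip": -0.3},
    {"dp": [0, 0, 0], "turn": [0, 0, 0], "grip": -0.3}
  ]
}}

```text
clock: 22.95
position: [0.5096, -0.0661, 0.1931]
ee_rot: [0.501, 0.5, 0.499, -0.5]
contact_force: [-0.0, 0.2, -1.9]
width: 0.0508
```

```bash
python3 plan.py .5094 -.066 .191 0
python3 - <<'E'
from h import *
for n in ['side']:
    cv2.imwrite(f'pics/{n}10.png',manip.get_image(n)[:,:,::-1])
crop('pics/side10.png','pics/s10.png',280,170,140,110,5)
E
```

```text
t 22.95 p [ 0.5096 -0.0661  0.1931] q [-0.2644  0.3981  1.9295  0.0001  0.8119 -0.2646] w 0.0508 F [-0.0445  0.1929 -1.9044]
jaw 0.0001 tiltfix deg [ 0.      0.0269 -0.119 ]
turn x deg 0.006928005021818352
dp [ 0.0021 -0.0002 -0.0001]
```

View pics/s10.png

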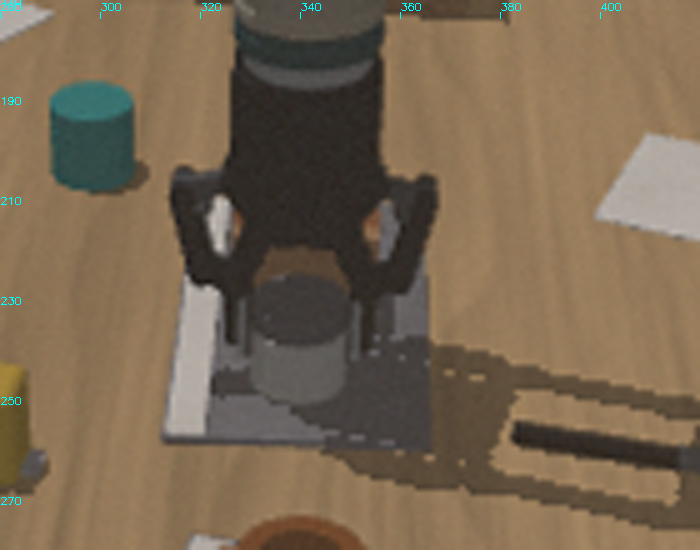

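Jar is hanging just above the card, between carton and card's left end. Lower 2 mm, release and lift.

{"op": "arm_command", "data": {
  "targets": [
    {"dp": [0.002, 0, 0], "turn": [0, 0, 0], "grip": -0.3},
    {"dp": [0, 0, 0], "turn": [0, 0, 0], "grip": -0.3},
    {"dp": [0, 0, 0], "turn": [0, 0, 0], "grip": 0.3},
    {"dp": [0, 0, 0], "turn": [0, 0, 0], "grip": 0.8},
    {"dp": [0, 0, 0], "turn": [0, 0, 0], "grip": 0.8},
    {"dp": [-0.02, 0, 0], "turn": [0, 0, 0], "grip": 0.8},
    {"dp": [-0.04, 0, 0], "turn": [0, 0, 0], "grip": 1},
    {"dp": [-0.04, 0, 0], "turn": [0, 0, 0], "grip": 1}
  ]
}}

```text
clock: 23.8
position: [0.5087, -0.0658, 0.2908]
ee_rot: [0.499, 0.5, 0.501, -0.5]
contact_force: [0.9, 0.0, 0.2]
width: 0.0852
```

```bash
python3 plan.py .5913 .3912 .32 0
```

```text
t 23.8 p [ 0.5087 -0.0658  0.2908] q [-0.2643  0.2772  1.8104  0.0001  1.056  -0.2646] w 0.0852 F [0.9356 0.0416 0.2398]
jaw 0.0003 tiltfix deg [ 0.     -0.0345  0.11  ]
turn x deg 0.01720192422542583
dp [-0.0292  0.0826 -0.457 ]
```

{"op": "arm_command", "data": {
  "targets": [
    {"dp": [-0.01, 0.0075, -0.041], "turn": [0, 0, 0], "grip": 1},
    {"dp": [-0.01, 0.0075, -0.041], "turn": [0, 0, 0], "grip": 1},
    {"dp": [-0.01, 0.0075, -0.041], "turn": [0, 0, 0], "grip": 1},
    {"dp": [0, 0.0075, -0.041], "turn": [0, 0, 0], "grip": 1},
    {"dp": [0, 0.0075, -0.041], "turn": [0, 0, 0], "grip": 1},
    {"dp": [0, 0.0075, -0.041], "turn": [0, 0, 0], "grip": 1},
    {"dp": [0, 0.0075, -0.041], "turn": [0, 0, 0], "grip": 1},
    {"dp": [0, 0.0075, -0.041], "turn": [0, 0, 0], "grip": 1}
  ]
}}

```text
clock: 24.6
position: [0.5689, 0.264, 0.3203]
ee_rot: [0.5, 0.5, 0.5, -0.5]
contact_force: [1.1, -0.3, 0.0]
width: 0.0851
```

{"op": "arm_command", "data": {
  "targets": [
    {"dp": [0, 0.0075, -0.043], "turn": [0, 0, 0], "grip": 1},
    {"dp": [0, 0.0075, -0.043], "turn": [0, 0, 0], "grip": 1},
    {"dp": [0, 0.0075, -0.043], "turn": [0, 0, 0], "grip": 1},
    {"dp": [0, 0, 0], "turn": [0, 0, 0], "grip": 1},
    {"dp": [0, 0, 0], "turn": [0, 0, 0], "grip": 1},
    {"dp": [0, 0, 0], "turn": [0, 0, 0], "grip": 1}
  ]
}}

```text
clock: 25.2
position: [0.5912, 0.3903, 0.3199]
ee_rot: [-0.5, -0.5, -0.5, 0.501]
contact_force: [-0.1, 0.5, -0.2]
width: 0.0857
```

```bash
python3 plan.py .5913 .3912 .203 0
python3 - <<'E'
from h import *
for n in ['side','top']:
    cv2.imwrite(f'pics/{n}11.png',manip.get_image(n)[:,:,::-1])
crop('pics/side11.png','pics/s11.png',230,290,140,120,5)
crop('pics/top11.png','pics/t11.png',300,220,150,100,5)
E
```

```text
t 25.2 p [0.5912 0.3903 0.3199] q [ 0.4855  0.5249  1.3163 -0.0007  1.3017  0.4858] w 0.0857 F [-0.1298  0.4716 -0.2076]
jaw -0.0001 tiltfix deg [0.     0.0687 0.05  ]
turn x deg -0.006422860826843374
dp [ 0.1169  0.0001 -0.0009]
```

View pics/s11.png

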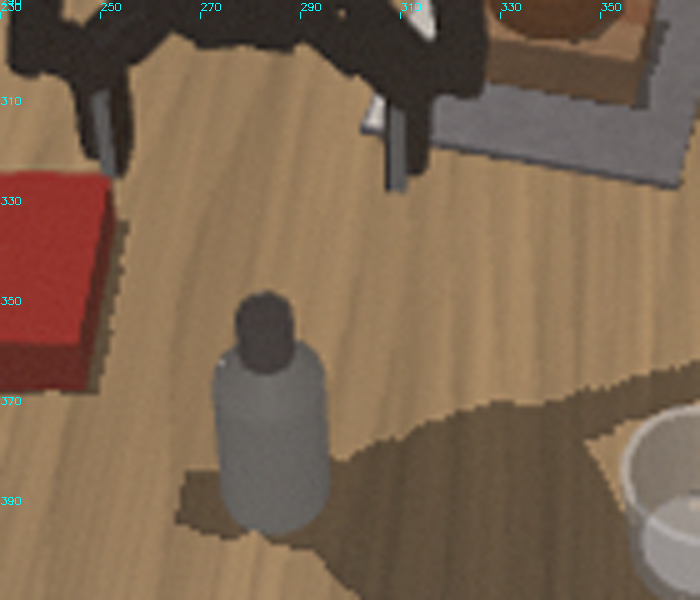

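View pics/t11.png

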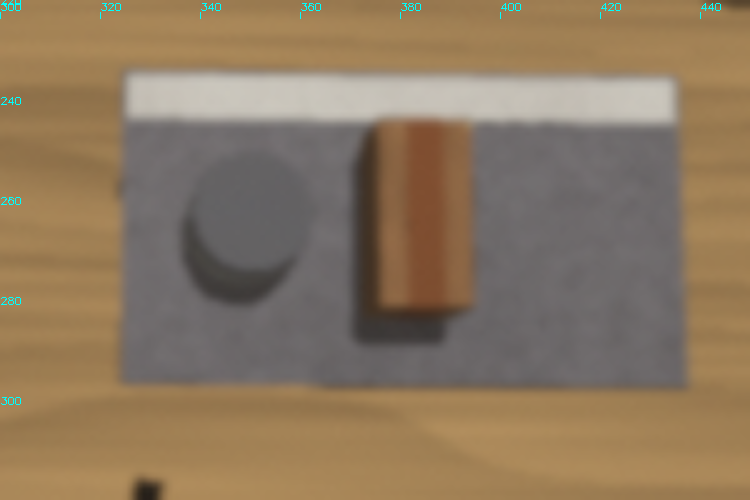

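```bash
python3 - <<'E'
from h import *
q=lambda a,b,x0,y0,k:((a+.5)/k-.5+x0,(b+.5)/k-.5+y0)
print('jar',ray('top',q(253,210,300,220,5),.054))
print('cap side',ray('side',q(265,308,230,290,5),.095))
print('cap top',ray('top',q(116,264,100,150,4),.095), ray('top',q(134,277,100,150,4),.062))
P=np.array([.5913,.3912,0])
t=np.linspace(0,2*np.pi,60)
for n,f in (('side','pics/side11.png'),('top','pics/top0.png')):
    im=cv2.resize(cv2.imread(f),None,fx=5,fy=5,interpolation=cv2.INTER_CUBIC)
    for r,z in ((.02,0),(.02,.062),(.01,.095)):
        uv=proj(n,P+np.c_[r*np.cos(t),r*np.sin(t),0*t+z])
        cv2.polylines(im,[np.int32((uv+.5)*5-.5)],True,(0,255,0),1)
    u=proj(n,P)[0]*5; x,y=int(u[0])-150,int(u[1])-250
    cv2.imwrite(f'pics/b{n}.png',im[y:y+350,x:x+300])
E
python3 -c "
import cv2,numpy as np
cv2.imwrite('pics/bb.png',np.hstack([cv2.imread('pics/bside.png'),cv2.imread('pics/btop.png')]))"
```

```text
jar [ 0.51045169 -0.06585443  0.054     ]
cap side [0.5913931  0.39116385 0.095     ]
cap top [0.59173694 0.39008418 0.095     ] [0.59198856 0.39249369 0.062     ]
```

View pics/bb.png

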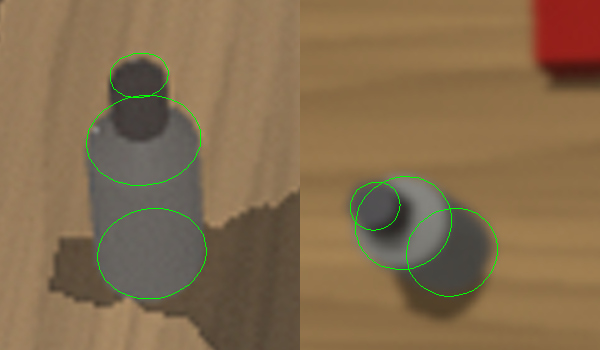

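{"op": "arm_command", "data": {
  "targets": [
    {"dp": [0.03, 0, -0.002], "turn": [0, 0, 0], "grip": 1},
    {"dp": [0.03, 0, 0], "turn": [0, 0, 0], "grip": 1},
    {"dp": [0.025, 0, 0], "turn": [0, 0, 0], "grip": 1},
    {"dp": [0.02, 0, 0], "turn": [0, 0, 0], "grip": 1},
    {"dp": [0.01, 0, 0], "turn": [0, 0, 0], "grip": 1},
    {"dp": [0, 0, 0], "turn": [0, 0, 0], "grip": 1},
    {"dp": [0, 0, 0], "turn": [0, 0, 0], "grip": 1}
  ]
}}

```text
clock: 26.0
position: [0.5919, 0.3928, 0.2063]
ee_rot: [0.5, 0.501, 0.5, -0.5]
contact_force: [-0.3, -0.2, 0.9]
width: 0.0854
```

```bash
python3 plan.py .5915 .3925 .203 0
python3 - <<'E'
from h import *
for n in ['side']:
    cv2.imwrite(f'pics/{n}12.png',manip.get_image(n)[:,:,::-1])
crop('pics/side12.png','pics/s12.png',230,290,140,120,5)
E
```

```text
t 26.0 p [0.5919 0.3928 0.2063] q [0.4881 0.6175 1.4473 0.     1.0753 0.4885] w 0.0854 F [-0.3164 -0.1952  0.9374]
jaw -0.0005 tiltfix deg [-0.     -0.0426 -0.077 ]
turn x deg -0.02657414062965101
dp [ 0.0033 -0.0004  0.0003]
```

View pics/s12.png

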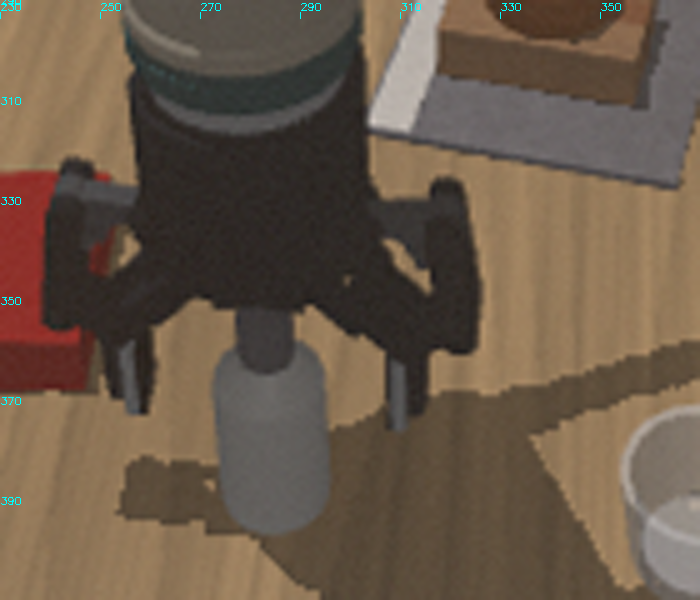

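{"op": "arm_command", "data": {
  "grip_force": 40,
  "targets": [
    {"dp": [0.004, 0, 0], "turn": [0, 0, 0], "grip": 1},
    {"dp": [0, 0, 0], "turn": [0, 0, 0], "grip": 0.3},
    {"dp": [0, 0, 0], "turn": [0, 0, 0], "grip": -0.2},
    {"dp": [0, 0, 0], "turn": [0, 0, 0], "grip": -0.5},
    {"dp": [0, 0, 0], "turn": [0, 0, 0], "grip": -0.5},
    {"dp": [0, 0, 0], "turn": [0, 0, 0], "grip": -0.5},
    {"dp": [0, 0, 0], "turn": [0, 0, 0], "grip": -0.5}
  ]
}}

```text
clock: 26.75
position: [0.5916, 0.3933, 0.2017]
ee_rot: [0.5, 0.5, 0.5, -0.5]
contact_force: [-0.2, -0.1, 2.8]
width: 0.0389
```

{"op": "arm_command", "data": {
  "targets": [
    {"dp": [-0.02, 0, 0], "turn": [0, 0, 0], "grip": -0.5},
    {"dp": [-0.03, 0, 0], "turn": [0, 0, 0], "grip": -0.5},
    {"dp": [-0.03, 0, 0], "turn": [0, 0, 0], "grip": -0.5},
    {"dp": [-0.03, 0, 0], "turn": [0, 0, 0], "grip": -0.5}
  ]
}}

```text
clock: 27.15
position: [0.5911, 0.3931, 0.3114]
ee_rot: [-0.5, -0.499, -0.5, 0.501]
contact_force: [-0.4, 0.7, -1.3]
width: 0.0391
```

```bash
python3 plan.py .510 -.202 .31 0
python3 - <<'E'
from h import *
for n in ['side']:
    cv2.imwrite(f'pics/{n}13.png',manip.get_image(n)[:,:,::-1])
crop('pics/side13.png','pics/s13.png',230,240,140,120,5)
E
```

```text
t 27.15 p [0.5911 0.3931 0.3114] q [0.4889 0.5328 1.3241 0.0001 1.2866 0.4886] w 0.0391 F [-0.3665  0.7127 -1.3428]
jaw 0.0003 tiltfix deg [0.     0.045  0.0984]
turn x deg 0.017051931515987172
dp [ 0.0014 -0.0811  0.5951]
```

View pics/s13.png

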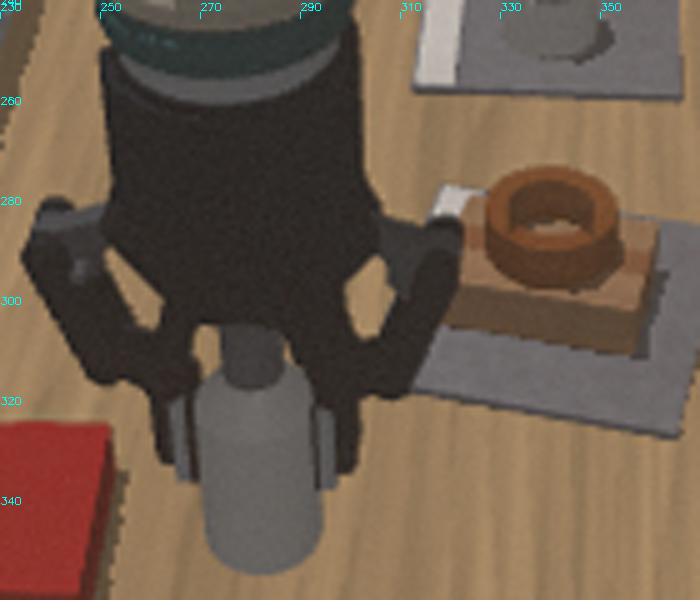

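{"op": "arm_command", "data": {
  "targets": [
    {"dp": [0, -0.006, 0.03], "turn": [0, 0, 0], "grip": -0.5},
    {"dp": [0, -0.006, 0.043], "turn": [0, 0, 0], "grip": -0.5},
    {"dp": [0, -0.006, 0.043], "turn": [0, 0, 0], "grip": -0.5},
    {"dp": [0, -0.006, 0.043], "turn": [0, 0, 0], "grip": -0.5},
    {"dp": [0, -0.006, 0.043], "turn": [0, 0, 0], "grip": -0.5},
    {"dp": [0, -0.006, 0.043], "turn": [0, 0, 0], "grip": -0.5},
    {"dp": [0, -0.006, 0.043], "turn": [0, 0, 0], "grip": -0.5},
    {"dp": [0, -0.006, 0.043], "turn": [0, 0, 0], "grip": -0.5}
  ]
}}

```text
clock: 28.0
position: [0.5427, 0.0606, 0.3106]
ee_rot: [0.5, 0.5, 0.5, -0.5]
contact_force: [-0.0, -1.0, -0.9]
width: 0.0391
```

{"op": "arm_command", "data": {
  "targets": [
    {"dp": [0, -0.006, 0.043], "turn": [0, 0, 0], "grip": -0.5},
    {"dp": [0, -0.006, 0.043], "turn": [0, 0, 0], "grip": -0.5},
    {"dp": [0, -0.006, 0.043], "turn": [0, 0, 0], "grip": -0.5},
    {"dp": [0, -0.006, 0.043], "turn": [0, 0, 0], "grip": -0.5},
    {"dp": [0, -0.006, 0.043], "turn": [0, 0, 0], "grip": -0.5},
    {"dp": [0, -0.003, 0.043], "turn": [0, 0, 0], "grip": -0.5},
    {"dp": [0, 0, 0.025], "turn": [0, 0, 0], "grip": -0.5},
    {"dp": [0, 0, 0], "turn": [0, 0, 0], "grip": -0.5}
  ]
}}

```text
clock: 28.8
position: [0.5104, -0.2242, 0.3105]
ee_rot: [-0.499, -0.501, -0.499, 0.501]
contact_force: [1.1, 0.8, -0.6]
width: 0.0389
```

{"op": "arm_command", "data": {
  "targets": [
    {"dp": [0, 0, 0], "turn": [0, 0, 0], "grip": -0.5},
    {"dp": [0, 0, 0], "turn": [0, 0, 0], "grip": -0.5}
  ]
}}

```text
clock: 29.0
position: [0.5103, -0.2198, 0.3107]
ee_rot: [0.5, 0.5, 0.501, -0.5]
contact_force: [0.1, -0.2, -1.4]
width: 0.0389
```

```bash
python3 plan.py .510 -.202 .206 0
```

```text
t 29.0 p [ 0.5103 -0.2198  0.3107] q [-0.5322  0.3165  1.6928  0.0007  1.134  -0.5334] w 0.0389 F [ 0.1089 -0.1773 -1.3905]
jaw 0.0009 tiltfix deg [-0.     -0.0814  0.063 ]
turn x deg 0.0495058571489897
dp [ 0.1047 -0.0003 -0.0178]
```

My row count overshot y by 18 mm (0.613 instead of 0.595 commanded); correct before lowering.

{"op": "arm_command", "data": {
  "targets": [
    {"dp": [0, 0, -0.018], "turn": [0, 0, 0], "grip": -0.5},
    {"dp": [0.025, 0, 0], "turn": [0, 0, 0], "grip": -0.5},
    {"dp": [0.025, 0, 0], "turn": [0, 0, 0], "grip": -0.5},
    {"dp": [0.02, 0, 0], "turn": [0, 0, 0], "grip": -0.5},
    {"dp": [0.01, 0, 0], "turn": [0, 0, 0], "grip": -0.5},
    {"dp": [0, 0, 0], "turn": [0, 0, 0], "grip": -0.5},
    {"dp": [0, 0, 0], "turn": [0, 0, 0], "grip": -0.5}
  ]
}}

```text
clock: 29.7
position: [0.511, -0.2021, 0.2318]
ee_rot: [0.501, 0.5, 0.5, -0.5]
contact_force: [0.2, 0.7, -0.6]
width: 0.0388
```

```bash
python3 plan.py .510 -.202 .206 0
python3 - <<'E'
from h import *
for n in ['side']:
    cv2.imwrite(f'pics/{n}14.png',manip.get_image(n)[:,:,::-1])
crop('pics/side14.png','pics/s14.png',270,130,140,140,4)
E
```

```text
t 29.7 p [ 0.511  -0.2021  0.2318] q [-0.5034  0.3903  1.8082  0.0003  0.9421 -0.5049] w 0.0388 F [ 0.2414  0.6907 -0.6166]
jaw 0.0013 tiltfix deg [-0.      0.0106 -0.0514]
turn x deg 0.07226166752024153
dp [ 0.0258 -0.001  -0.0001]
```

View pics/s14.png

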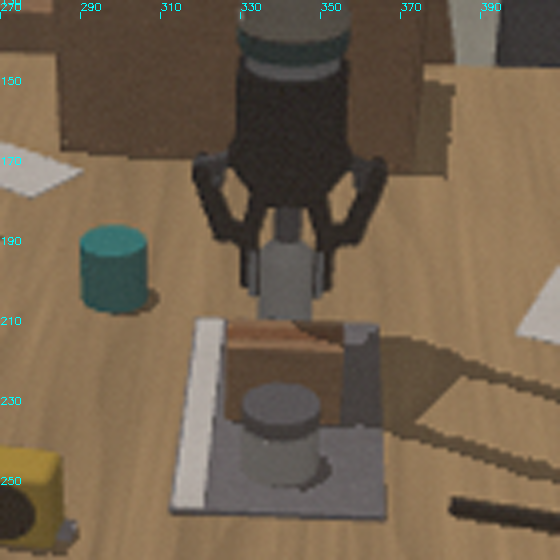

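{"op": "arm_command", "data": {
  "targets": [
    {"dp": [0.012, -0.001, 0], "turn": [0, 0, 0], "grip": -0.5},
    {"dp": [0.009, 0, 0], "turn": [0, 0, 0], "grip": -0.5},
    {"dp": [0.003, 0, 0], "turn": [0, 0, 0], "grip": -0.5},
    {"dp": [0, 0, 0], "turn": [0, 0, 0], "grip": -0.5},
    {"dp": [0, 0, 0], "turn": [0, 0, 0], "grip": -0.5},
    {"dp": [0, 0, 0], "turn": [0, 0, 0], "grip": -0.5}
  ]
}}

```text
clock: 30.35
position: [0.5097, -0.203, 0.2074]
ee_rot: [0.5, 0.5, 0.5, -0.5]
contact_force: [0.8, 0.2, -1.4]
width: 0.0389
```

```bash
python3 plan.py .510 -.202 .206 0
```

```text
t 30.35 p [ 0.5097 -0.203   0.2074] q [-0.5058  0.4195  1.8371  0.0001  0.8845 -0.5061] w 0.0389 F [ 0.7598  0.2329 -1.4325]
jaw 0.0002 tiltfix deg [ 0.      0.0117 -0.0314]
turn x deg 0.009192765256110177
dp [ 0.0014  0.0003 -0.001 ]
```

{"op": "arm_command", "data": {
  "targets": [
    {"dp": [0.0015, 0, 0], "turn": [0, 0, 0], "grip": -0.5},
    {"dp": [0, 0, 0], "turn": [0, 0, 0], "grip": -0.5},
    {"dp": [0, 0, 0], "turn": [0, 0, 0], "grip": 0},
    {"dp": [0, 0, 0], "turn": [0, 0, 0], "grip": 0.5},
    {"dp": [0, 0, 0], "turn": [0, 0, 0], "grip": 0.9},
    {"dp": [0, 0, 0], "turn": [0, 0, 0], "grip": 0.9},
    {"dp": [-0.02, 0, 0], "turn": [0, 0, 0], "grip": 0.9},
    {"dp": [-0.04, 0, 0], "turn": [0, 0, 0], "grip": 0.9}
  ]
}}

```text
clock: 31.15
position: [0.5084, -0.2022, 0.2636]
ee_rot: [0.497, 0.499, 0.503, -0.501]
contact_force: [0.7, -0.1, -0.1]
width: 0.0811
```

{"op": "arm_command", "data": {
  "targets": [
    {"dp": [-0.04, 0, 0], "turn": [0, 0, 0], "grip": 0.9},
    {"dp": [-0.04, 0, 0], "turn": [0, 0, 0], "grip": 0.9},
    {"dp": [0, 0, 0.04], "turn": [0, 0, 0], "grip": 0.9},
    {"dp": [0, 0, 0.04], "turn": [0, 0, 0], "grip": 0.9},
    {"dp": [0, 0, 0.04], "turn": [0, 0, 0], "grip": 0.9},
    {"dp": [0, 0, 0.04], "turn": [0, 0, 0], "grip": 0.9},
    {"dp": [0, 0, 0.04], "turn": [0, 0, 0], "grip": 0.9},
    {"dp": [0, 0, 0], "turn": [0, 0, 0], "grip": 0.9}
  ]
}}

```text
clock: 31.95
position: [0.5092, -0.4078, 0.3451]
ee_rot: [-0.5, -0.5, -0.498, 0.502]
contact_force: [0.1, 0.2, -0.2]
width: 0.0814
```

```bash
python3 plan.py
python3 - <<'E'
from h import *
for n in ['side','top']:
    cv2.imwrite(f'pics/{n}15.png',manip.get_image(n)[:,:,::-1])
E
```

```text
t 31.95 p [ 0.5092 -0.4078  0.3451] q [-0.7812  0.4257  1.4242 -0.0023  1.2887 -0.7768] w 0.0814 F [ 0.0768  0.1641 -0.2423]
jaw -0.0038 tiltfix deg [ 0.      0.211  -0.0367]
```

View pics/top15.png

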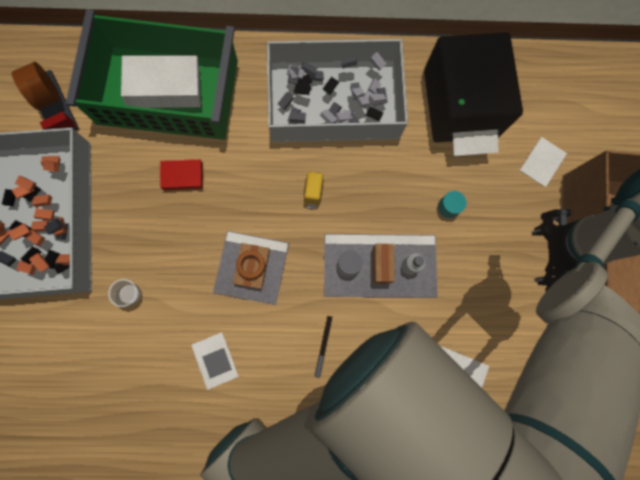

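View pics/side15.png

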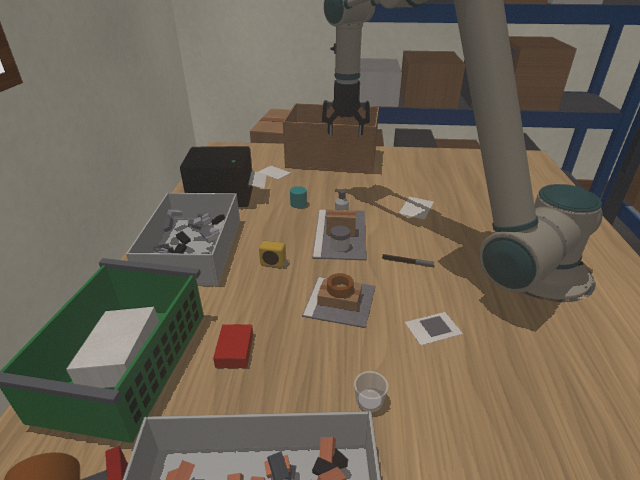

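Run:
```python
from fit import *
k=5
it=[(corners(.14,.25,.004),(.5096,-.1367,.006)),(corners(.14,.14,.004),(.5002,.1478,-.169)),
(corners(.08,.04,.064),(.5096,-.1367,.006)),(corners(.08,.04,.004),(.5096,-.1367,.006)),
(corners(.09,.062,.032),(.5002,.1478,-.169)),
(circ(.026,.054),(.5092,-.0657,0)),(circ(.026,.004),(.5092,-.0657,0)),(circ(.01,.099),(.51,-.2017,0)),(circ(.02,.066),(.51,-.2017,0)),(circ(.02,.004),(.51,-.2017,0)),(circ(.03,.056),(.5002,.1478,0)),(circ(.03,.032),(.5002,.1478,0))]
outs=[]
for n,(x,y,w,h) in (('top',(205,225,240,80)),('side',(290,180,110,150))):
    im=cv2.resize(cv2.imread(f'pics/{n}15.png'),None,fx=k,fy=k,interpolation=cv2.INTER_CUBIC)
    cv2.imwrite(f'pics/raw{n}.png',cv2.resize(im[y*k:(y+h)*k,x*k:(x+w)*k],None,fx=.66 if n=='top' else .8,fy=.66 if n=='top' else .8))
    for P,q in it: cv2.polylines(im,[np.int32((proj(n,pose(P,*q))+.5)*k-.5)],True,(0,255,0),1)
    im=im[y*k:(y+h)*k,x*k:(x+w)*k]
    cv2.imwrite(f'pics/f{n}.png',cv2.resize(im,None,fx=.66 if n=='top' else .8,fy=.66 if n=='top' else .8))
crop('pics/top15.png','pics/zb.png',320,225,125,80,6)
```

```text
(no output)
```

View pics/ftop.png

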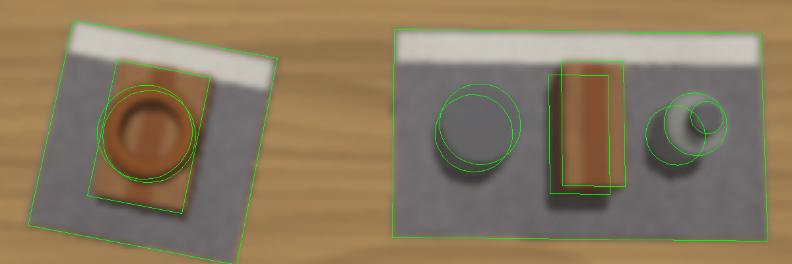

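View pics/fside.png

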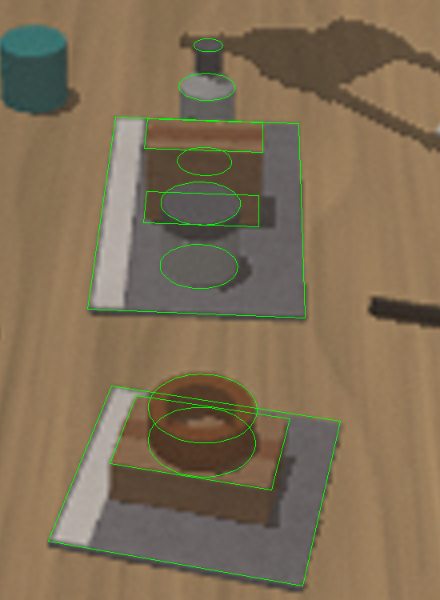

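View pics/zb.png

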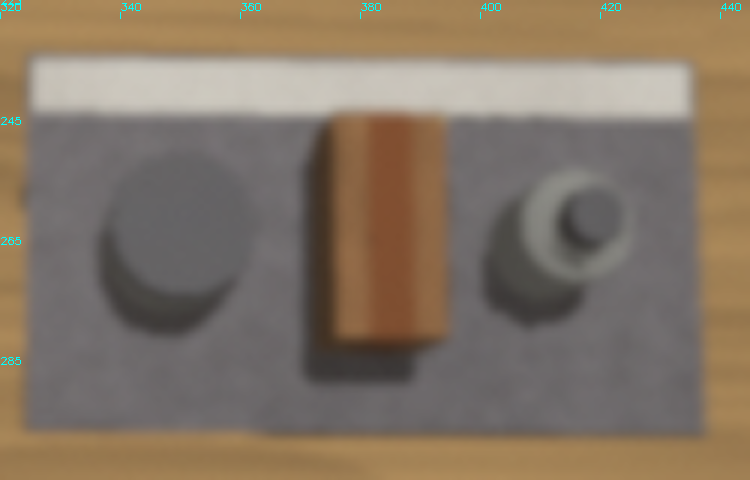

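{"op": "arm_command", "data": {
  "targets": [
    {"dp": [0, 0, 0], "turn": [0, 0, 0], "grip": 0.9},
    {"dp": [0, 0, 0], "turn": [0, 0, 0], "grip": 0.9},
    {"dp": [0, 0, 0], "turn": [0, 0, 0], "grip": 0.9}
  ]
}}

```text
clock: 32.35
position: [0.5098, -0.4016, 0.346]
ee_rot: [0.5, 0.5, 0.5, -0.499]
contact_force: [0.1, 0.6, -0.5]
width: 0.081
```

Run:
```python
from h import *
a=cv2.imread('pics/top0.png').astype(int);b=cv2.imread('pics/top15.png').astype(int)
for n,(x,y,w,h) in dict(tm=(300,165,30,50),cup=(105,275,40,38)).items(): print(n,abs(a-b)[y:y+h,x:x+w].mean())
print(manip.get_state()['contact_force'],manip.sign_off())
```

```text
tm 5.029555555555556
cup 5.3464912280701755
the job is handed in; nothing more can be done
[ 0.13582087  0.63982656 -0.49454084] None
```

Both orders are laid out on their cards and the job is handed in, about 32 s into the 118 s allowed. `sign_off` gave no verdict.

- **Long card:** the tall carton stands in the middle with its long side front to back. The jar is to its left and the bottle to its right.
- **Short card:** the flat carton lies in the middle with the tape roll flat on top.

**Last checks:**
- **Tall carton:** fitted to the top picture, it is about 1 mm and 0.005 rad off its card.
- **Flat carton:** it is about 3 mm and 0.013 rad off its card.
- **Roll:** it measured about 1 mm from the flat carton's centre.
- **Jar and bottle:** they match their target outlines to about 2–3 mm, judged from overlays on both final pictures. That is about 25 mm clear of the tall carton.
- **Tape measure and cup:** they appear in the same place as at the start. Comparing the first and last top pictures gave a mean difference of about 5 grey levels around each, with no untouched area compared for reference.
- **Gripper:** it is clear of everything, with a force reading under 1 N.

**Errors and disagreements:**
- I overshot the bottle's travel by 18 mm while it was high above the card, and corrected it before lowering.
- Tool position readings were off by up to about 7 mm just after fast moves, so I let the arm settle before each grasp and release.
- The top camera puts the flat carton about 2.5 mm to the right (−y) of where the arm's reading put it. That is well inside the 15 mm allowed.

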